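# Draw the spacer ring off the guide bar and rack it

### The arm

A 6-joint arm with a two-finger parallel gripper is mounted at the origin on the work surface. World frame = base frame: x ahead of the robot, y to its left, z up, the work surface at z = 0. Lengths are in m, angles in rad, forces in N, time in s.
With the tool pointing down it reaches from about 0.375 to 0.975 m from the base axis. Payload 3.8 kg.
Tool frame: the origin (TCP) lies on the centre line of the jaws, within the pads' length; the fingertips stand 22 mm ahead of it and the grasp point (between the pads) lies 3 mm ahead of it; z points along the fingers, x is the direction in which the jaws open and shut, and the axes are right-handed (so a half turn about z gives the same grasp; the last joint's range is limited). The gripper opens to 85 mm and grips with 20 to 120 N. Pads are 22 mm wide; open, the fingers measure 114 mm over their backs; the gripper's body (76 mm by 85 mm) begins 54 mm behind the grasp point. The pads swing forward as they close: fully open they stand 13 mm farther back than shut.
Start: joints at [1.26, 0.264, 1.604, -0, 1.274, -0.037], TCP at [0.183, 0.65, 0.253] pointing down, gripper open.
Joint ranges: [-2.63, 2.63], [-0.94, 2.18], [0.31, 2.57], [-1.31, 4.45], [0, 2.66], [-2.55, 2.55]. Speed limits (rad/s): [2.57, 2.57, 3.14, 3.14, 3.14, 3.14].

### API

Orientations are given as a rotation vector (axis times angle).
In Python, from workcell import bot, viewer gives the robot as it stands.
- The arm moves only by the tool move_arm, never from a script. Its argument "series" is text: rows parted by semicolons, each of 7 numbers parted by spaces: the turn, a rotation vector about the tool's x, y, z scaled (see below), then the shift along the tool's x, y, z scaled (see below), then the opening, from -1 (shut) to 1 (fully open). A call has exactly 8 rows; each row is the pose to reach, as a shift and turn from the pose commanded when the call began, along the tool's axes at that moment; what a row does not reach only later rows make up. The controller multiplies each number of a shift by 100 mm and each number of a turn by 120 degrees. A row lasts 1/10 s, in which the tool goes at most 50 mm and 8.59 degrees, less where a joint would pass 70% of its speed; a pose out of reach is approached as far as the arm can. A call with a number of a shift or a turn outside -1 to 1 is refused whole. A call with a gripper value outside its range is refused whole. The fingers move at their own pace and stop on an object; "squeeze" is the grip in N (left out, the last holds). Time passes only in rows, so rows that repeat a pose let the fingers close, or fill a call up. It gives the time, the measured TCP pose, the force and the opening at its end, in the units of the state.
- bot.read_state(): the state, without advancing time (a new reading comes with each control period).
- viewer.read_camera(name): name is "scene" or "top" or "wrist"; returns a dict with "pixels" (384x512x3 uint8, red, green, blue), "K" (3x3 intrinsics, pixels), "world_to_cam" (4x4, takes a point from world to camera coordinates); the wrist camera has in their place "mount" (4x4, takes a point from camera to tool coordinates, whose origin is the TCP and whose axes are the tool frame's). Camera axes: x right, y up, looking along -z (the intrinsics and any distortion apply to the point x, -y, -z); pixel columns grow to the right and rows downward; lengths in m; the calibration is good to about 2 mm. A picture is of the moment at which its call begins: read the wrist's pose just before it. There is no depth.
- bot.finish_job(): hands the job in, once; it reports no verdict.
The state is a dict: "time": time; "q": joint angles; "joint_vel": joint speeds; "joint_torque": joint torques, N m; "tool_pos": TCP position; "tcp_rot": TCP orientation; "wrist_force": force on the tool from outside, world axes, zero at the start; "torque": the same for the moment, N m; "width": opening from 0.0 (shut) to 1.0 (fully open).
Only numpy, scipy, OpenCV 4.12 (cv2) and the standard library are available. Lean on these libraries where they do the work, as an engineer would, in place of code of your own. Each camera call takes 0.05 s, during which the arm holds its last target.

### The job

Slide the knurled spacer ring along the guide bar and off the bar's open end, feeling your way gently because the bar points a little off square to its block and must not be forced. Then stand the ring on edge in the empty middle slot of the ring rack and let it go. Do not drop the ring on the table, and leave the other things where they are.

Things in the scene. Friction and masses are not known exactly. Their poses are not given: they have to be found in the camera images.
- bar_block: Fixed dark block with a round steel guide bar, 12 mm thick, sticking out level to about -x from a clamp neck (24 mm square, ending at x = -2 mm). Origin on the table below the clamp, z up. Column x = 18 to 54 mm, 50 mm wide, 144 mm tall; base plate x = -15 to 105 mm. Pushing ring or gripper against bar or block with more than 12 N counts as forcing.
- clamp_point (a point): Point on the bar's axis, 130 mm above the table, 22 mm out from the block's origin; block's axes. The bar's open end is 130 mm from here. Its direction is NOT measured: up to 12 degrees to either side and 6 degrees up or down of the block's -x, different each time, and stiff; it must be felt (or seen).
- spacer_ring: The ring to take off: aluminium, knurled, 48 mm outside, 16 mm bore, 12 mm wide, about 52 g. Origin at its centre, own x = ring axis. It starts hanging on the bar within 4 mm of the clamp point, its centre about 2 mm below the bar's axis (2 mm play all round); it sits askew, so it does not tell the bar's direction. Can be gripped from above across its outside.
- ring_rack: Fixed rack, 156 x 56 mm, base 10 mm high, for rings standing on edge in three slots in a row along its x, at x = -45, 0, +45 mm. Origin at the centre of its underside. Each slot is 17 mm wide between two thin plates (40 mm along y, tops 34 mm above the table); rings rest there on two rails, axis along the rack's x. The middle slot is empty.
- slot_seat (a point): Where the ring's centre must come: over the middle of the rack's empty slot, 37.7 mm above the table; rack's axes. Set the ring down gently, pressing less than 20 N.
- stored_ring_a: ring of the same kind already standing in the rack's x = -45 mm slot; origin at its centre; it is not part of the job, leave it where it is
- stored_ring_b: ring of the same kind already standing in the rack's x = +45 mm slot; origin at its centre; it is not part of the job, leave it where it is
- lens_a: small black objective lens, 34 mm across, 50 mm tall, standing; origin at the centre of its underside; it is not part of the job, leave it where it is
- lens_cap: flat black lens cap, 38 mm across, 12 mm high, lying on the table under or near the guide bar; origin at the centre of its underside; it is not part of the job, leave it where it is
- driver: screwdriver, 150 mm long, lying on the table; handle towards its -x; it is not part of the job, leave it where it is
- dish: shallow glass dish, 90 mm across, 14 mm high; origin at the centre of its underside; it is not part of the job, leave it where it is
- jar: closed amber glass jar, 56 mm across, 70 mm tall; origin at the centre of its underside; it is not part of the job, leave it where it is
- mic_head: loose aluminium micrometer head lying on the table, 34 mm across, about 105 mm long along its x; origin below it at table height; it is not part of the job, leave it where it is
Things that resemble listed ones, but are neither listed nor needed, are in the scene too. What is shaped like the spacer_ring but green, red or yellow is not meant.

How it is judged:
By the outcome, as a careful person would: the job done as asked, in the order asked, and still so for the second after the job is handed in, with the robot touching nothing.
It also fails if it takes over 58 s, if anything falls off the work surface, if the arm or the gripper's body presses on something with over 40 N, if the wrist force passes 120 N, or if a joint passes its speed limit or range.

## Working session

There is one attempt and no reset: what is moved stays moved. The work goes in short steps, Python scripts to look and compute and a tool call to move; the robot and the scene stay as the last step left them, time stands still between calls to the robot, and variables do not carry over. Pictures are saved under pics/ and viewed, and the job is handed in when it is done.

Besides the shell and the picture viewer there is one more tool, called after ">>>" by a JSON object that holds its "method" and its "body", one argument or row to a line. move_arm: Moves the arm, as the interface text tells. Its arguments: {"type":"object","properties":{"series":{"type":"string"},"squeeze":{"type":"number"}},"required":["series"]}

```bash
ls; mkdir -p pics
python3 - <<'E'
from workcell import bot, viewer
import cv2, numpy as np
s=bot.read_state(); print({k:np.round(v,4) for k,v in s.items()})
for n in ["scene","top","wrist"]:
    c=viewer.read_camera(n)
    cv2.imwrite(f"pics/{n}0.png",c["pixels"][:,:,::-1])
    np.savez(f"pics/{n}0.npz",**{k:np.array(v) for k,v in c.items()})
    print(n,c.keys()); print(np.round(c["K"],2)); print(np.round(c.get("world_to_cam",c.get("mount")),4))
E
```

```text
pics
{'time': np.float64(0.0), 'q': array([ 1.2601,  0.2648,  1.6054,  0.    ,  1.2737, -0.0369]), 'joint_vel': array([-0.001 , -0.001 , -0.0028, -0.0008, -0.0023, -0.0014]), 'joint_torque': array([-3.40000e-03, -5.15120e+01, -3.67305e+01, -6.00000e-04,
        1.33000e-02,  0.00000e+00]), 'tool_pos': array([0.1823, 0.6492, 0.2519]), 'tcp_rot': array([ 2.5028,  1.8967, -0.0029]), 'wrist_force': array([-0.0283,  0.5088,  0.1403]), 'torque': array([-0.0572, -0.0053,  0.019 ]), 'width': np.float64(0.9942)}
scene dict_keys(['pixels', 'K', 'world_to_cam'])
[[398.42   0.   257.58]
 [  0.   398.42 190.4 ]
 [  0.     0.     1.  ]]
[[ 0.6115  0.7912  0.0029 -0.3379]
 [-0.649   0.4995  0.5738  0.3132]
 [ 0.4526 -0.3528  0.819  -1.3437]
 [ 0.      0.      0.      1.    ]]
top dict_keys(['pixels', 'K', 'world_to_cam'])
[[418.1    0.   251.92]
 [  0.   418.1  189.19]
 [  0.     0.     1.  ]]
[[-0.0271 -0.9996  0.0092  0.0014]
 [ 0.9834 -0.025   0.1798 -0.6088]
 [-0.1795  0.0139  0.9837 -1.1598]
 [ 0.      0.      0.      1.    ]]
wrist dict_keys(['pixels', 'K', 'mount'])
[[317.77   0.   252.83]
 [  0.   317.77 191.81]
 [  0.     0.     1.  ]]
[[ 1.000e+00  1.000e-04 -6.000e-04  1.400e-03]
 [-1.000e-04 -9.612e-01 -2.758e-01 -6.930e-02]
 [-6.000e-04  2.758e-01 -9.612e-01 -1.201e-01]
 [ 0.000e+00  0.000e+00  0.000e+00  1.000e+00]]
```

View pics/scene0.png

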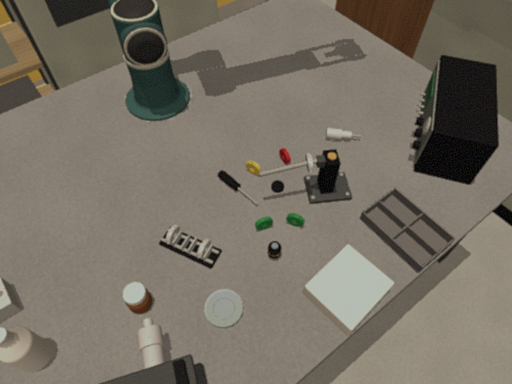

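View pics/top0.png

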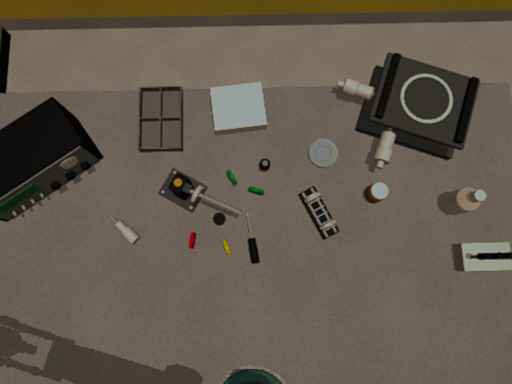

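View pics/wrist0.png

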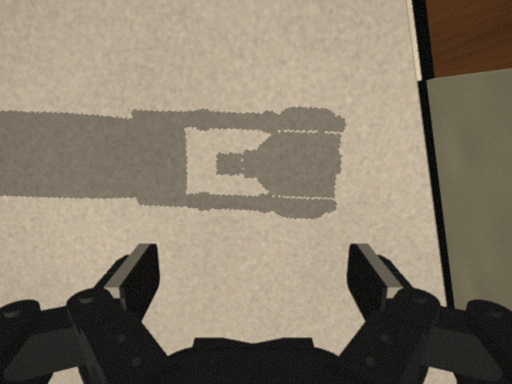

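```bash
cat > h.py <<'E'
import numpy as np, cv2
from scipy.spatial.transform import Rotation as R
def load(n):
    d=np.load(f"pics/{n}.npz"); return {k:d[k] for k in d.files}
def cam(d):
    """returns K, T world->cam(4x4)"""
    if "world_to_cam" in d: return d["K"],d["world_to_cam"]
    T=np.eye(4);T[:3,:3]=R.from_rotvec(d["rot"]).as_matrix();T[:3,3]=d["pos"]
    return d["K"],np.linalg.inv(T@d["mount"])
def proj(d,P):
    K,T=cam(d);P=np.atleast_2d(P);c=P@T[:3,:3].T+T[:3,3]
    p=np.c_[c[:,0],-c[:,1],-c[:,2]]@K.T
    return p[:,:2]/p[:,2:]
def ray(d,uv):
    K,T=cam(d);uv=np.atleast_2d(uv)
    r=np.c_[uv,np.ones(len(uv))]@np.linalg.inv(K).T
    r=r*[1,-1,-1]
    Ri=T[:3,:3].T; o=-Ri@T[:3,3]; w=r@Ri.T
    return o,w/np.linalg.norm(w,axis=1)[:,None]
def atz(d,uv,z):
    o,w=ray(d,uv); return o+w*((z-o[2])/w[:,2])[:,None]
def tri(ds,uvs):
    A=np.zeros((3,3));b=np.zeros(3)
    for d,uv in zip(ds,uvs):
        o,w=ray(d,uv);M=np.eye(3)-np.outer(w[0],w[0]);A+=M;b+=M@o
    p=np.linalg.solve(A,b)
    res=[np.linalg.norm(proj(d,p)[0]-uv) for d,uv in zip(ds,uvs)]
    return p,res
def snap(name,tag):
    from workcell import bot,viewer
    s=bot.read_state();c=viewer.read_camera(name)
    d={k:np.array(v) for k,v in c.items()}
    if name=="wrist": d["pos"]=s["tool_pos"];d["rot"]=s["tcp_rot"]
    np.savez(f"pics/{tag}.npz",**d);cv2.imwrite(f"pics/{tag}.png",d["pixels"][:,:,::-1]);return d
def crop(tag,out,x0,x1,y0,y1,f):
    im=cv2.imread(f"pics/{tag}.png")[y0:y1,x0:x1]
    cv2.imwrite(f"pics/{out}.png",cv2.resize(im,None,fx=f,fy=f,interpolation=cv2.INTER_CUBIC))
def state():
    from workcell import bot
    return bot.read_state()
E
python3 - <<'E'
from h import *
crop("top0","top0a",150,350,120,270,4)
crop("scene0","scene0a",150,370,130,275,3.6)
E
```

```text
(no output)
```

View pics/top0a.png

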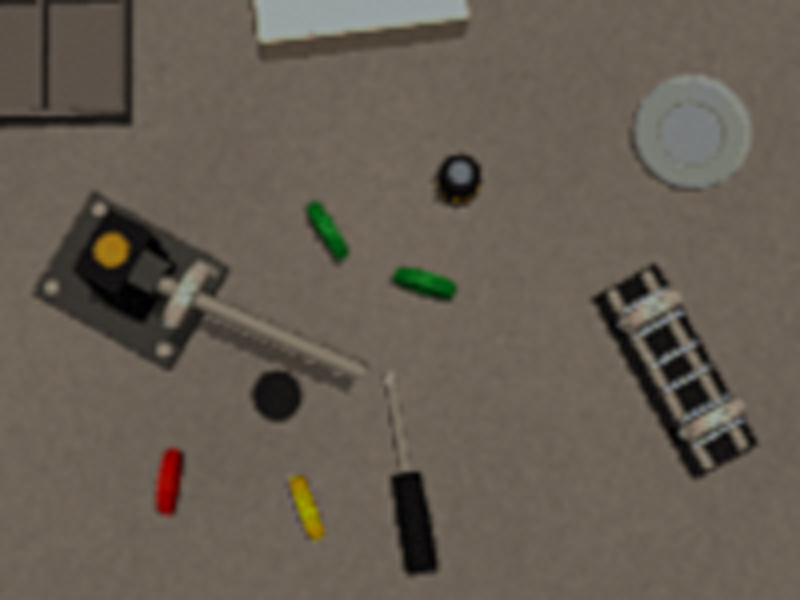

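View pics/scene0a.png

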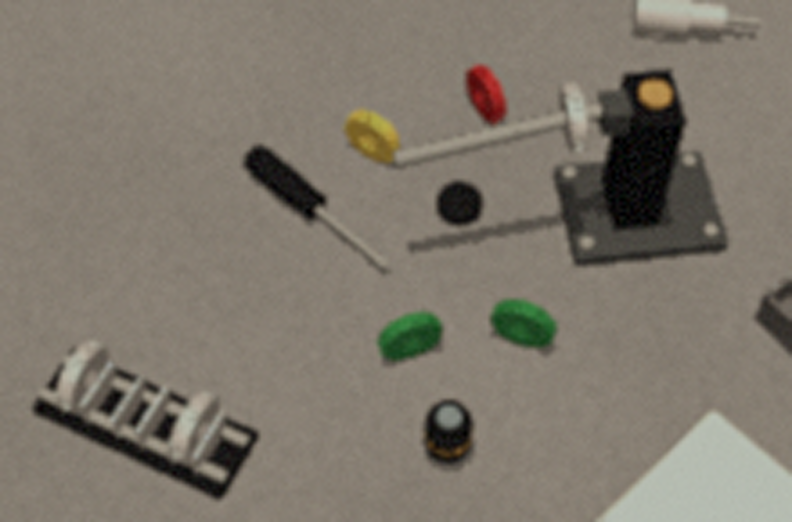

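The top crop shows the block plate (corners near 95,193 / 228,268 / 170,368 / 35,293), the ring at (187,294), the bar tip at (362,373), and the rack with its empty middle slot at about (675,370).

Run:
```python
from h import *
t=load("top0");s=load("scene0")
T=lambda x,y:np.array([x/4+150-.4,y/4+120-.4]);S=lambda x,y:np.array([x/3.6+150-.4,y/3.6+130-.4])
# block plate corners
print("plate",np.round(atz(t,[T(95,193),T(228,268),T(170,368),T(35,293)],0.01),4))
for nm,a,b in [("tip",T(362,373),S(398,160)),("ring",T(187,294),S(574,116)),("barnear",T(206,300),S(595,113)),("knob",T(111,250),S(655,93)),("neck",T(152,270),S(615,110)),
  ("ringA",T(653,308),S(83,373)),("ringB",T(716,415),S(197,425))]:
    p,r=tri([t,s],[a,b]);print(nm,np.round(p,4),np.round(r,2))
print("rack",np.round(atz(t,[T(657,265),T(755,443),T(697,476),T(595,300)],0.01),4))
for nm,xy in [("red",(170,482)),("yellow",(307,508)),("driver tip",(388,375)),("driver end",(425,572)),("cap",(277,395)),("lens",(457,190)),("g1",(327,232)),("g2",(425,283)),("dish",(691,131))]:
    print(nm,np.round(atz(t,T(*xy),0.01),4))
```

```text
plate [[0.6888 0.2217 0.01  ]
 [0.6282 0.1212 0.01  ]
 [0.5534 0.165  0.01  ]
 [0.6128 0.2661 0.01  ]]
tip [0.5337 0.0212 0.112 ] [0.37 0.4 ]
ring [0.5886 0.1382 0.1272] [0.1  0.11]
barnear [0.5919 0.1358 0.133 ] [5.22 5.6 ]
knob [0.617  0.1871 0.1439] [0.06 0.06]
neck [0.605  0.1615 0.1324] [0.19 0.2 ]
ringA [ 0.5608 -0.2128  0.1116] [12.26 14.82]
ringB [ 0.5325 -0.2124 -0.0211] [13.46 15.53]
rack [[ 0.6223 -0.2027  0.01  ]
 [ 0.4862 -0.2683  0.01  ]
 [ 0.463  -0.2238  0.01  ]
 [ 0.5967 -0.1546  0.01  ]]
red [[0.4689 0.1651 0.01  ]]
yellow [[0.4472 0.0646 0.01  ]]
driver tip [[0.544  0.0026 0.01  ]]
driver end [[ 0.3985 -0.0208  0.01  ]]
cap [[0.5311 0.0855 0.01  ]]
lens [[ 0.6843 -0.0534  0.01  ]]
g1 [[0.6541 0.0461 0.01  ]]
g2 [[ 0.613 -0.027  0.01 ]]
dish [[ 0.7263 -0.2345  0.01  ]]
```

Run:
```python
from h import *
t=load("top0");s=load("scene0")
T=lambda x,y:np.array([x/4+150-.4,y/4+120-.4]);S=lambda x,y:np.array([x/3.6+150-.4,y/3.6+130-.4])
for nm,a,b in [("ringA",T(653,308),S(197,425)),("ringB",T(716,415),S(83,373))]:
    p,r=tri([t,s],[a,b]);print(nm,np.round(p,4),np.round(r,2))
st=state()
M=R.from_rotvec(st["tcp_rot"]).as_matrix();print(np.round(M,3),np.degrees(np.arctan2(M[1,0],M[0,0])))
```

```text
ringA [ 0.5855 -0.1924  0.0383] [0.38 0.45]
ringB [ 0.5051 -0.2336  0.0416] [0.31 0.36]
[[ 0.27   0.963 -0.001]
 [ 0.963 -0.27  -0.002]
 [-0.002 -0.    -1.   ]] 74.30986792503938
```

>>> {"method": "move_arm", "body": {
  "series": "0 0 0.06 -0.1 0.12 -0.06 1; 0 0 0.12 -0.2 0.25 -0.12 1; 0 0 0.18 -0.3 0.37 -0.18 1; 0 0 0.24 -0.4 0.5 -0.24 1; 0 0 0.3 -0.5 0.62 -0.3 1; 0 0 0.36 -0.6 0.75 -0.36 1; 0 0 0.42 -0.7 0.88 -0.42 1; 0 0 0.48 -0.8 1 -0.48 1"
}}

```text
time: 0.95
tool_pos: [0.2575, 0.545, 0.3011]
tcp_rot: [3.109, 0.448, -0.001]
wrist_force: [0.7, 0.6, 0.4]
width: 1.004
```

```bash
cat >> h.py <<'E'
def yawR(yaw):  # tool down with x at yaw deg
    a=np.radians(yaw);x=np.array([np.cos(a),np.sin(a),0]);z=np.array([0,0,-1.]);return np.c_[x,np.cross(z,x),z]
def plan(p,Rt):
    s=state();M=R.from_rotvec(s["tcp_rot"]).as_matrix()
    d=M.T@(np.array(p)-s["tool_pos"])/0.1
    w=R.from_matrix(M.T@Rt).as_rotvec(degrees=True)/120
    print("t",round(float(s["time"]),2),"pos",np.round(s["tool_pos"],4),"yaw",round(float(np.degrees(np.arctan2(M[1,0],M[0,0]))),2),"tz",np.round(M[:,2],4),"F",np.round(s["wrist_force"],2),"w",round(float(s["width"]),4))
    print("turn",np.round(w,3),"shift",np.round(d,3))
E
python3 -c "
from h import *
plan([.575,.105,.28],yawR(-25))"
```

```text
t 0.95 pos [0.2575 0.545  0.3011] yaw 16.41 tz [-3.e-04 -7.e-04 -1.e+00] F [0.73 0.6  0.36] w 1.0036
turn [0.    0.    0.345] shift [1.803 5.118 0.213]
```

>>> {"method": "move_arm", "body": {
  "series": "0 0 0.04 0.06 0.12 0 1; 0 0 0.08 0.12 0.25 0 1; 0 0 0.12 0.18 0.37 0 1; 0 0 0.15 0.24 0.5 0 1; 0 0 0.18 0.3 0.62 0 1; 0 0 0.2 0.36 0.75 0 1; 0 0 0.22 0.43 0.88 0 1; 0 0 0.228 0.5 1 0 1"
}}

```text
time: 1.75
tool_pos: [0.3344, 0.4636, 0.3011]
tcp_rot: [3.128, -0.294, -0.0]
wrist_force: [-0.3, 0.3, -0.5]
width: 1.001
```

>>> {"method": "move_arm", "body": {
  "series": "0 0 0 0.12 0.12 0 1; 0 0 0 0.25 0.25 0 1; 0 0 0 0.37 0.37 0 1; 0 0 0 0.5 0.5 0 1; 0 0 0 0.62 0.62 0 1; 0 0 0 0.75 0.75 0 1; 0 0 0 0.88 0.88 0 1; 0 0 0 1 1 0 1"
}}

```text
time: 2.55
tool_pos: [0.4143, 0.3462, 0.3013]
tcp_rot: [3.128, -0.292, 0.0]
wrist_force: [0.1, -0.3, -0.1]
width: 1.002
```

>>> {"method": "move_arm", "body": {
  "series": "0 0 0 0.12 0.12 0 1; 0 0 0 0.25 0.25 0 1; 0 0 0 0.37 0.37 0 1; 0 0 0 0.5 0.5 0 1; 0 0 0 0.62 0.62 0 1; 0 0 0 0.75 0.75 0 1; 0 0 0 0.88 0.88 0 1; 0 0 0 1 1 0 1"
}}

```text
time: 3.35
tool_pos: [0.4939, 0.2294, 0.3014]
tcp_rot: [3.128, -0.292, 0.0]
wrist_force: [0.9, 0.1, -0.7]
width: 1.003
```

```bash
python3 -c "
from h import *
plan([.575,.105,.28],yawR(-25)); snap('wrist','w1')"
```

```text
t 3.35 pos [0.4939 0.2294 0.3014] yaw -10.65 tz [ 1.e-04 -0.e+00 -1.e+00] F [ 0.94  0.14 -0.7 ] w 1.0026
turn [-0.   -0.    0.12] shift [1.027 1.072 0.214]
```

View pics/w1.png

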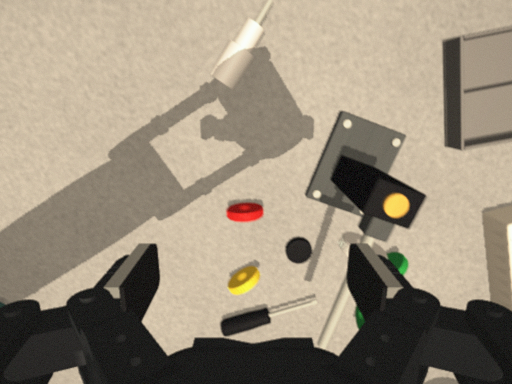

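>>> {"method": "move_arm", "body": {
  "series": "0 0 0.02 0.05 0.12 0 1; 0 0 0.03 0.1 0.25 0 1; 0 0 0.045 0.15 0.37 0 1; 0 0 0.06 0.2 0.5 0 1; 0 0 0.075 0.25 0.62 0 1; 0 0 0.09 0.3 0.75 0 1; 0 0 0.105 0.35 0.88 0 1; 0 0 0.12 0.4 1 0 1"
}}

```text
time: 4.2
tool_pos: [0.5144, 0.124, 0.3013]
tcp_rot: [3.066, -0.685, 0.0]
wrist_force: [0.1, 0.4, 0.4]
width: 1.001
```

```bash
python3 -c "
from h import *
plan([.513,-.025,.30],yawR(-25)); snap('wrist','w2')"
```

```text
t 4.2 pos [0.5144 0.124  0.3013] yaw -25.2 tz [ 0.e+00 -1.e-04 -1.e+00] F [0.13 0.4  0.38] w 1.0015
turn [ 0.    -0.    -0.002] shift [0.622 1.354 0.013]
```

View pics/w2.png

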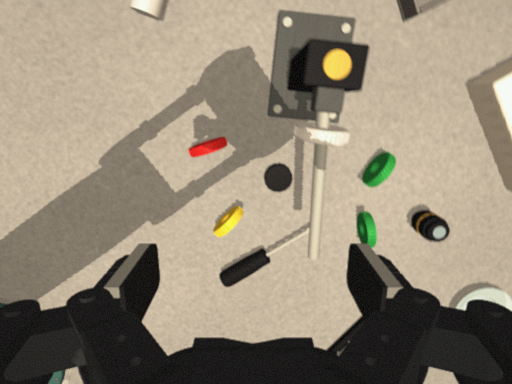

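Whole bar is visible: clamp neck (322,110), ring (323,135), tip (314,258). One more view with sideways baseline for height.

>>> {"method": "move_arm", "body": {
  "series": "0 0 0 0.12 0.03 0 1; 0 0 0 0.25 0.06 0 1; 0 0 0 0.4 0.1 0 1; 0 0 0 0.55 0.14 0 1; 0 0 0 0.7 0.17 0 1; 0 0 0 0.85 0.2 0 1; 0 0 0 1 0.2 0 1; 0 0 0 1 0.2 0 1"
}}

```text
time: 5.05
tool_pos: [0.5981, 0.0637, 0.3009]
tcp_rot: [3.066, -0.683, 0.0]
wrist_force: [-0.4, -0.3, 0.3]
width: 1.004
```

```bash
python3 -c "
from h import *
plan([.513,-.025,.30],yawR(-25)); snap('wrist','w3')
crop('w2','w2a',240,390,0,270,2.2)
crop('w3','w3a',140,290,0,270,2.2)
a=cv2.imread('pics/w2a.png');b=cv2.imread('pics/w3a.png');cv2.imwrite('pics/w23.png',np.hstack([a,b]))"
```

```text
t 5.05 pos [0.5981 0.0637 0.3009] yaw -25.12 tz [ 2.e-04 -2.e-04 -1.e+00] F [-0.41 -0.27  0.32] w 1.0041
turn [ 0.    -0.    -0.001] shift [-0.394  1.165  0.009]
```

View pics/w3.png

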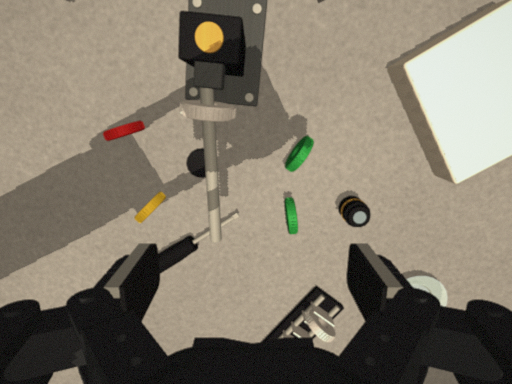

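View pics/w23.png

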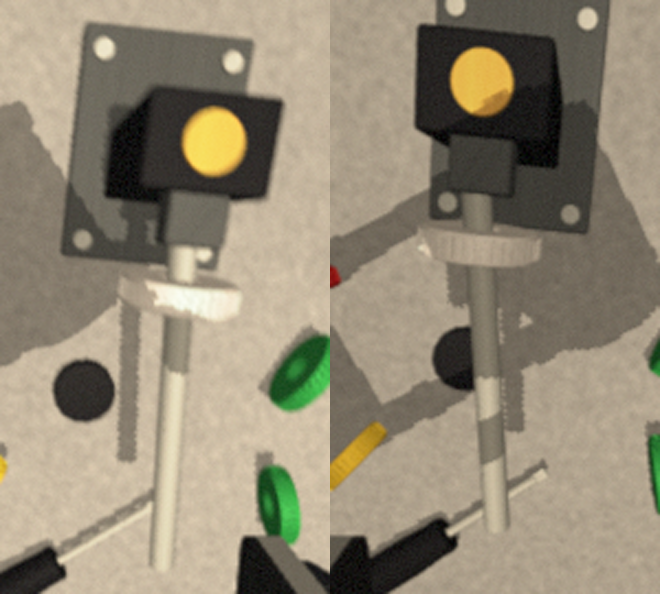

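Run:
```python
from h import *
def edges(tag,c0,c1,rows):
    g=cv2.GaussianBlur(cv2.imread(f"pics/{tag}.png"),(1,5),0).astype(float)
    out=[]
    for v in rows:
        uc=c0[0]+(c1[0]-c0[0])*(v-c0[1])/(c1[1]-c0[1])
        us=np.arange(uc-11,uc+11,.25)
        pr=cv2.remap(g.astype(np.float32),us.astype(np.float32)[None],np.full((1,len(us)),v,np.float32),cv2.INTER_LINEAR)[0]
        d=np.abs(np.gradient(pr,axis=0)).sum(1)
        d=np.convolve(d,np.ones(3)/3,'same')
        L=us<uc-3;Rr=us>uc+3
        out.append((v,us[L][np.argmax(d[L])],us[Rr][np.argmax(d[Rr])]))
    return np.array(out)
for tag,c0,c1 in [("w2",(183.5/2.2+240,262/2.2),(162/2.2+240,565/2.2)),("w3",((478-330)/2.2+140,205/2.2),((496-330)/2.2+140,525/2.2))]:
    r0=150 if tag=="w2" else 125
    e=edges(tag,c0,c1,np.arange(r0,int(c1[1])-2,6)); 
    print(tag);print(np.round(np.c_[e,e[:,2]-e[:,1],(e[:,1]+e[:,2])/2],2))
```

```text
w2
[[150.   313.47 326.47  13.   319.97]
 [156.   313.54 326.54  13.   320.04]
 [162.   312.61 325.61  13.   319.11]
 [168.   312.44 325.44  13.   318.94]
 [174.   311.51 323.51  12.   317.51]
 [180.   311.59 322.59  11.   317.09]
 [186.   311.41 322.41  11.   316.91]
 [192.   310.49 321.49  11.   315.99]
 [198.   310.56 321.56  11.   316.06]
 [204.   309.63 320.63  11.   315.13]
 [210.   309.46 320.46  11.   314.96]
 [216.   309.53 320.53  11.   315.03]
 [222.   311.36 319.36   8.   315.36]
 [228.   308.43 319.43  11.   313.93]
 [234.   308.51 318.51  10.   313.51]
 [240.   307.58 318.33  10.75 312.95]
 [246.   307.4  317.65  10.25 312.53]
 [252.   307.48 317.48  10.   312.48]]
w3
[[125.   203.56 213.56  10.   208.56]
 [131.   201.4  214.4   13.   207.9 ]
 [137.   201.49 213.49  12.   207.49]
 [143.   202.58 215.58  13.   209.08]
 [149.   203.41 215.66  12.25 209.54]
 [155.   203.5  216.5   13.   210.  ]
 [161.   204.59 215.34  10.75 209.96]
 [167.   204.42 215.42  11.   209.92]
 [173.   204.51 216.51  12.   210.51]
 [179.   207.35 216.35   9.   211.85]
 [185.   207.44 216.44   9.   211.94]
 [191.   205.52 218.52  13.   212.02]
 [197.   206.61 218.61  12.   212.61]
 [203.   206.7  219.45  12.75 213.08]
 [209.   207.54 219.54  12.   213.54]
 [215.   209.62 220.37  10.75 215.  ]
 [221.   209.46 219.46  10.   214.46]
 [227.   210.3  220.55  10.25 215.42]
 [233.   208.64 221.39  12.75 215.01]]
```

Run:
```python
from h import *
from scipy.optimize import least_squares
w2=load("w2");w3=load("w3");t=load("top0");s=load("scene0")
e2=np.array([[150,313.47,326.47],[156,313.54,326.54],[162,312.61,325.61],[168,312.44,325.44],[174,311.51,323.5],[186,311.4,322.4],[198,310.56,321.56],[210,309.46,320.46],[228,308.43,319.43],[240,307.58,318.33],[252,307.48,317.48]])
e3=np.array([[143,202.58,215.58],[149,203.41,215.66],[155,203.5,216.5],[191,205.52,218.52],[197,206.61,218.61],[203,206.7,219.45],[209,207.54,219.54],[233,208.64,221.39]])
def sil(d,p,u,v,side):
    # silhouette point: distance of pixel rays from axis line = 6mm
    o,w=ray(d,np.c_[u,v]); n=np.cross(w,dirv(p)); n/=np.linalg.norm(n,axis=1)[:,None]
    return (n@(o-base(p)))
def dirv(p):
    a,e=p[2],p[3];return np.array([np.cos(e)*np.cos(a),np.cos(e)*np.sin(a),np.sin(e)])
def base(p): return np.array([.5875,.137,.13])+p[0]*np.array([.906,-.423,0])+np.array([0,0,p[1]])
def f(p):
    r=[]
    for d,e in((w2,e2),(w3,e3)):
        c=(e[:,1]+e[:,2])/2
        r.append(sil(d,p,c,e[:,0],0))
    return np.concatenate(r)*1000
q=least_squares(f,[0,0,np.radians(-115),0],loss="soft_l1",f_scale=.3)
print(q.x[:2]*1000,np.degrees(q.x[2:]),np.round(f(q.x),2))
b=base(q.x);d=dirv(q.x)
for nm,D,uv in [("w2",w2,(162/2.2+240-.3,570/2.2-.3)),("w3",w3,((496-330)/2.2+140-.3,530/2.2-.3))]:
    o,w=ray(D,uv);A=np.c_[d,-w[0]];k=np.linalg.lstsq(A,o-b,rcond=None)[0];print(nm,"tip dist",k[0],b+d*k[0])
# tip triangulations
T=lambda x,y:np.array([x/4+150-.4,y/4+120-.4]);S=lambda x,y:np.array([x/3.6+150-.4,y/3.6+130-.4])
a=np.array([162/2.2+240-.3,567/2.2-.3]);c=np.array([(496-330)/2.2+140-.3,528/2.2-.3])
print("tip w2w3",tri([w2,w3],[a,c]));print("tip all",tri([w2,w3,t,s],[a,c,T(362,373),S(398,160)]))
W2=lambda x,y:np.array([x/2.2+240-.3,y/2.2-.3]);W3=lambda x,y:np.array([(x-330)/2.2+140-.3,y/2.2-.3])
print("knob",tri([w2,w3],[W2(214,142),W3(482,82)]))
print("neck front top mid",tri([w2,w3],[W2(190,243),W3(481,192)]))
print("bolts",[tri([w2,w3],[x,y]) for x,y in [(W2(83,239),W3(448,202)),(W2(104,48),W3(455,6)),(W2(233,62),W3(588,17))]])
```

```text
[1.01699551 3.67099974] [-114.6202158    -7.77941098] [-0.01 -0.49 -0.08 -0.35  0.55  0.25  0.17  0.33 -0.02  0.02 -0.45  0.03
 -0.03 -0.09  0.23  0.04 -0.03 -0.11 -0.01]
w2 tip dist 0.13431150319135438 [0.53298199 0.01559243 0.11549066]
w3 tip dist 0.13202367482117133 [0.53392633 0.01765313 0.11580034]
tip w2w3 (array([0.53578465, 0.02063785, 0.12265334]), [np.float64(0.5756416097657564), np.float64(0.5852369162802288)])
tip all (array([0.53479934, 0.01926686, 0.11711601]), [np.float64(2.0487345483449606), np.float64(0.3214805386229361), np.float64(0.9084340957966496), np.float64(0.9151375066870986)])
knob (array([0.61786624, 0.1855855 , 0.15065128]), [np.float64(0.5616848779256949), np.float64(0.5753958908902358)])
neck front top mid (array([0.5993751 , 0.15444235, 0.13706753]), [np.float64(0.10199486314936664), np.float64(0.10414269658892865)])
bolts [(array([0.5687016 , 0.16798132, 0.02175955]), [np.float64(0.23389063940604435), np.float64(0.23778885205971256)]), (array([0.61680498, 0.25000833, 0.02336105]), [np.float64(0.04796259843887819), np.float64(0.04909995475835873)]), (array([0.67512109, 0.21637057, 0.02299191]), [np.float64(0.895450654617475), np.float64(0.9082397767571986)])]
```

```bash
cat >> h.py <<'E'
AZ,EL=np.radians(-114.6),np.radians(-5.8)
BD=np.array([np.cos(EL)*np.cos(AZ),np.cos(EL)*np.sin(AZ),np.sin(EL)])
BX=np.array([np.cos(AZ+np.pi/2),np.sin(AZ+np.pi/2),0])
RB=np.c_[BX,BD,np.cross(BX,BD)]
CL=np.array([.5884,.1366,.130])
E
python3 - <<'E'
from h import *
w2=load("w2");w3=load("w3");t=load("top0");s=load("scene0")
W2=lambda x,y:np.array([x/2.2+240-.3,y/2.2-.3]);W3=lambda x,y:np.array([(x-330)/2.2+140-.3,y/2.2-.3])
print(RB)
p,r=tri([w2,w3],[W2(184,283),W3(479,235)]);print("ring top back rim",p,r,(p-CL)@BD)
p,r=tri([w2,w3],[W2(175,308),W3(479,258)]);print("ring top front rim",p,r,(p-CL)@BD)
for D in(w2,w3): print(np.round(proj(D,[CL,CL+.13*BD,CL+.024*RB[:,2]*-1+.006*BD]),1))
plan(CL+[0,0,-.002]-RB[:,2]*(.003+.06),RB)
E
```

```text
[[ 0.90923611 -0.41414973  0.0420678 ]
 [-0.41628079 -0.90458146  0.09188403]
 [ 0.         -0.1010563  -0.99488071]]
ring top back rim [0.59139993 0.14074137 0.13670116] [np.float64(0.19873136630236077), np.float64(0.20279439454308903)] -0.005665825704780945
ring top front rim [0.58584851 0.13236297 0.12980938] [np.float64(0.7330363759373799), np.float64(0.7475453771944772)] 0.00490870550284849
[[320.3 133.5]
 [311.9 256. ]
 [325.5 146.3]]
[[207.6 112. ]
 [215.3 239.7]
 [204.3 123.5]]
t 5.1 pos [0.5971 0.0643 0.3009] yaw -25.1 tz [-8.e-04  2.e-04 -1.e+00] F [-0.36  0.41  0.18] w 1.002
turn [ 0.048  0.    -0.004] shift [-0.384 -0.554  1.102]
```

>>> {"method": "move_arm", "body": {
  "series": "0.01 0 0 -0.08 -0.1 0 1; 0.02 0 0 -0.16 -0.22 0.1 1; 0.03 0 0 -0.24 -0.35 0.25 1; 0.048 0 -0.004 -0.32 -0.46 0.4 1; 0.048 0 -0.004 -0.384 -0.554 0.6 1; 0.048 0 -0.004 -0.384 -0.554 0.8 1; 0.048 0 -0.004 -0.384 -0.554 0.95 1; 0.048 0 -0.004 -0.384 -0.554 0.95 1"
}}

```text
time: 5.9
tool_pos: [0.5823, 0.1319, 0.203]
tcp_rot: [-2.975, 0.647, -0.025]
wrist_force: [0.0, -1.0, -0.3]
width: 0.998
```

```bash
python3 -c "
from h import *
plan(CL+[0,0,-.002]-RB[:,2]*.003,RB); d=snap('wrist','w4')
print(np.round(proj(d,[CL,CL+.03*BD,CL+.05*BD, CL-.024*RB[:,2]]),1))
"
```

```text
t 5.9 pos [0.5823 0.1319 0.203 ] yaw -24.51 tz [ 0.0364  0.0909 -0.9952] F [ 0.03 -0.99 -0.28] w 0.998
turn [0.002 0.002 0.001] shift [0.039 0.005 0.723]
[[258.3 216.1]
 [258.  258. ]
 [257.8 284.1]
 [258.8 230.8]]
```

View pics/w4.png

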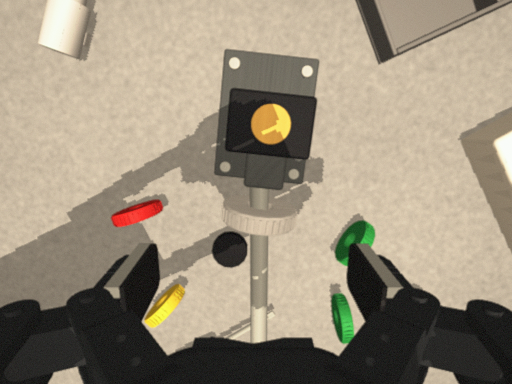

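```bash
python3 -c "
from h import *
crop('w4','w4a',200,330,150,350,3)
d=load('w4')
for nm,p in [('ring back top',CL-[0,0,.002]-.024*RB[:,2]-.006*BD),('front top',CL-[0,0,.002]-.024*RB[:,2]+.006*BD),('neck end top',CL-.02*np.array([-.506,-.862,0])+[0,0,.012]),('left',CL-.024*BX-[0,0,.002]),('right',CL+.024*BX-[0,0,.002])]: print(nm,(np.round(proj(d,p)[0],1)-[200,150])*3)
"
```

```text
ring back top [176.4 210.3]
front top [176.1 267.9]
neck end top [186.3 117. ]
left [ 64.5 195.6]
right [285.  196.2]
```

View pics/w4a.png

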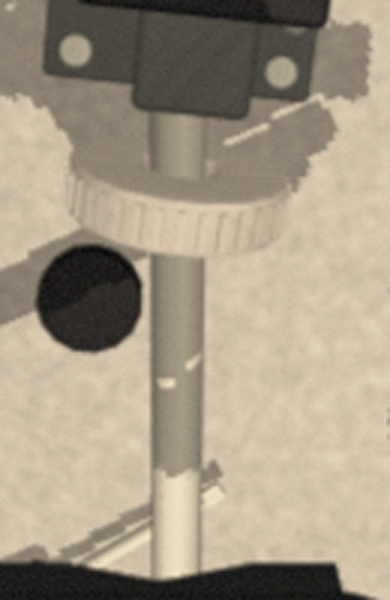

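```bash
cat >> h.py <<'E'
G0=CL+[0,0,-.002]-RB[:,2]*.003-.002*BD+.0007*BX
E
python3 -c "
from h import *
plan(G0,RB)"
```

```text
t 5.95 pos [0.5835 0.1317 0.2048] yaw -24.53 tz [ 0.0392  0.0912 -0.9951] F [-0.26 -0.55 -0.22] w 1.0019
turn [0.001 0.001 0.   ] shift [ 0.033 -0.008  0.74 ]
```

>>> {"method": "move_arm", "body": {
  "series": "0 0 0 0.03 -0.01 0.1 1; 0 0 0 0.03 -0.01 0.2 1; 0 0 0 0.03 -0.01 0.3 1; 0 0 0 0.03 -0.01 0.4 1; 0 0 0 0.03 -0.01 0.45 1; 0 0 0 0.03 -0.01 0.5 1; 0 0 0 0.03 -0.01 0.5 1; 0 0 0 0.03 -0.01 0.5 1"
}}

```text
time: 6.75
tool_pos: [0.5904, 0.1354, 0.1567]
tcp_rot: [-2.974, 0.648, -0.033]
wrist_force: [0.1, -0.4, -0.5]
width: 0.996
```

```bash
python3 -c "
from h import *
plan(G0,RB);d=snap('wrist','w5');plan(G0,RB)
for nm,p in [('ring back top',G0+.003*RB[:,2]-.024*RB[:,2]-.006*BD),('front top',G0+.003*RB[:,2]-.024*RB[:,2]+.006*BD)]: print(nm,np.round(proj(d,p)[0],1))"
```

```text
t 6.75 pos [0.5904 0.1354 0.1567] yaw -24.57 tz [ 0.0422  0.0911 -0.9949] F [ 0.14 -0.4  -0.55] w 0.996
turn [ 0. -0.  0.] shift [-0.016  0.007  0.256]
t 6.8 pos [0.5906 0.1354 0.157 ] yaw -24.57 tz [ 0.0428  0.0912 -0.9949] F [-0.11  0.    0.39] w 0.9989
turn [ 0. -0.  0.] shift [-0.018  0.008  0.259]
ring back top [248.2 259. ]
front top [248.3 283.4]
```

View pics/w5.png

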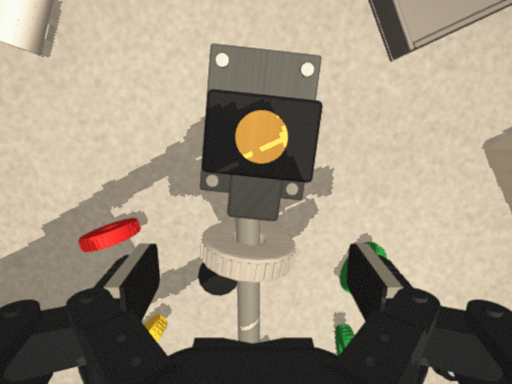

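>>> {"method": "move_arm", "body": {
  "series": "0 0 0 -0.017 -0.01 0.05 1; 0 0 0 -0.017 -0.01 0.1 1; 0 0 0 -0.017 -0.01 0.15 1; 0 0 0 -0.017 -0.01 0.2 1; 0 0 0 -0.017 -0.01 0.23 1; 0 0 0 -0.017 -0.01 0.26 1; 0 0 0 -0.017 -0.01 0.26 1; 0 0 0 -0.017 -0.01 0.26 1"
}}

```text
time: 7.6
tool_pos: [0.5903, 0.1394, 0.1308]
tcp_rot: [-2.974, 0.647, -0.033]
wrist_force: [0.6, 0.6, 0.8]
width: 1.004
```

```bash
python3 -c "
from h import *
plan(G0,RB);d=snap('wrist','w6');plan(G0,RB)
print(state()['torque'])
for nm,p in [('ring back top',G0+.003*RB[:,2]-.024*RB[:,2]-.006*BD),('front top',G0+.003*RB[:,2]-.024*RB[:,2]+.006*BD)]: print(nm,np.round(proj(d,p)[0],1))"
```

```text
t 7.6 pos [0.5903 0.1394 0.1308] yaw -24.57 tz [ 0.042   0.0911 -0.995 ] F [0.55 0.58 0.84] w 1.004
turn [ 0. -0.  0.] shift [ 0.002  0.016 -0.005]
t 7.65 pos [0.5904 0.1394 0.131 ] yaw -24.57 tz [ 0.0424  0.0911 -0.9949] F [ 0.38 -0.23  0.25] w 0.9967
turn [ 0. -0.  0.] shift [ 0.     0.017 -0.003]
[-0.0702398   0.02928844  0.05210106]
ring back top [252.2 296.5]
front top [252.2 325. ]
```

View pics/w6.png

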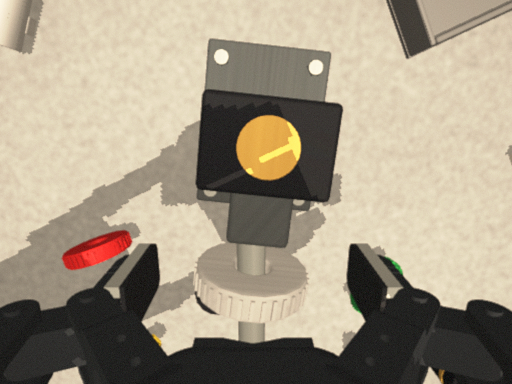

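>>> {"method": "move_arm", "body": {
  "series": "0 0 0 0 0 0 0.3; 0 0 0 0 0 0 0.2; 0 0 0 0 0 0 0.1; 0 0 0 0 0 0 0; 0 0 0 0 0 0 -0.2; 0 0 0 0 0 0 -0.5; 0 0 0 0 0 0 -1; 0 0 0 0 0 0 -1",
  "squeeze": 25
}}

```text
time: 8.45
tool_pos: [0.5903, 0.1394, 0.1312]
tcp_rot: [-2.974, 0.647, -0.034]
wrist_force: [-1.9, -1.0, 5.5]
width: 0.554
```

```bash
python3 -c "
from h import *
plan(G0,RB);d=snap('wrist','w7');plan(G0,RB)
print(state()['torque'])"
```

```text
t 8.45 pos [0.5903 0.1394 0.1312] yaw -24.57 tz [ 0.0423  0.0911 -0.9949] F [-1.86 -0.97  5.47] w 0.5536
turn [ 0. -0.  0.] shift [ 0.001  0.016 -0.001]
t 8.5 pos [0.5903 0.1393 0.1312] yaw -24.57 tz [ 0.0423  0.091  -0.9949] F [-2.24 -1.64  5.93] w 0.5521
turn [ 0. -0.  0.] shift [ 0.001  0.016 -0.001]
[-0.17004726  0.33804678  0.02481983]
```

View pics/w7.png

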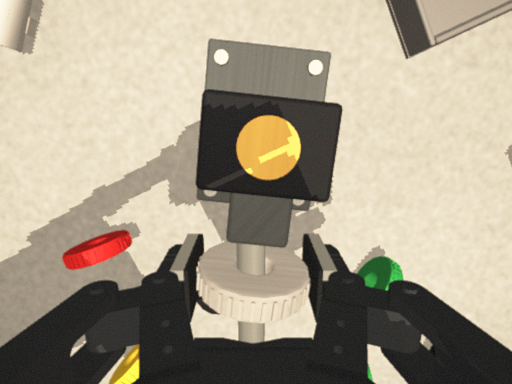

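>>> {"method": "move_arm", "body": {
  "series": "0 0 0 0 0 -0.005 -1; 0 0 0 0 0 -0.01 -1; 0 0 0 0 0 -0.01 -1; 0 0 0 0 0 -0.015 -1; 0 0 0 0 0 -0.015 -1; 0 0 0 0 0 -0.02 -1; 0 0 0 0 0 -0.02 -1; 0 0 0 0 0 -0.02 -1"
}}

```text
time: 9.3
tool_pos: [0.5902, 0.1392, 0.1328]
tcp_rot: [-2.974, 0.648, -0.033]
wrist_force: [-1.0, 0.9, -0.2]
width: 0.556
```

```bash
cat >> h.py <<'E'
def st():
    s=state();F=s["wrist_force"];M=R.from_rotvec(s["tcp_rot"]).as_matrix()
    print("t",round(float(s["time"]),2),"pos",np.round(s["tool_pos"],4),"bar(x,y,z)mm",np.round(RB.T@(s["tool_pos"]-G0)*1000,2),"Ftool",np.round(M.T@F,2),"Mt",np.round(M.T@s["torque"],3),"w",round(float(s["width"]),4))
E
python3 -c "
from h import *
st()"
```

```text
t 9.3 pos [0.5902 0.1392 0.1328] bar(x,y,z)mm [-0.19 -1.58 -1.43] Ftool [-1.31 -0.37  0.25] Mt [-0.069  0.041 -0.044] w 0.556
```

>>> {"method": "move_arm", "body": {
  "series": "0 0 0 0 0 -0.007 -1; 0 0 0 0 0.02 -0.007 -1; 0 0 0 0 0.05 -0.007 -1; 0 0 0 0 0.08 -0.007 -1; 0 0 0 0 0.11 -0.007 -1; 0 0 0 0 0.14 -0.007 -1; 0 0 0 0 0.17 -0.007 -1; 0 0 0 0 0.2 -0.007 -1"
}}

```text
time: 10.1
tool_pos: [0.5817, 0.1208, 0.1315]
tcp_rot: [-2.974, 0.648, -0.033]
wrist_force: [0.2, -0.1, 0.6]
width: 0.554
```

```bash
python3 -c "
from h import *
st();d=snap('wrist','w8');st()"
```

```text
t 10.1 pos [0.5817 0.1208 0.1315] bar(x,y,z)mm [-0.18 18.74 -2.24] Ftool [ 0.24 -0.01 -0.58] Mt [-0.083 -0.009  0.001] w 0.5538
t 10.15 pos [0.5815 0.1204 0.1314] bar(x,y,z)mm [-0.25 19.16 -2.14] Ftool [ 0.37  0.22 -0.44] Mt [-0.08  -0.041  0.009] w 0.5566
```

View pics/w8.png

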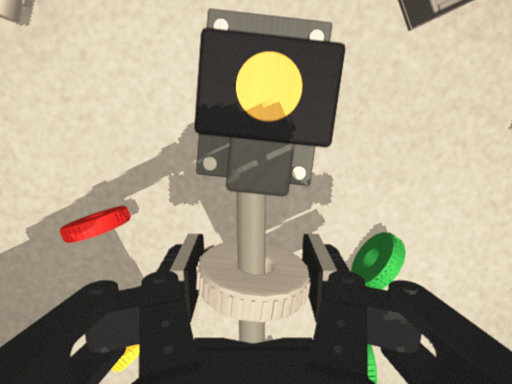

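>>> {"method": "move_arm", "body": {
  "series": "0 0 0 0 0.03 0 -1; 0 0 0 0 0.06 0 -1; 0 0 0 0 0.09 0 -1; 0 0 0 0 0.12 0 -1; 0 0 0 0 0.15 0 -1; 0 0 0 0 0.18 0 -1; 0 0 0 0 0.21 0 -1; 0 0 0 0 0.24 0 -1"
}}

```text
time: 10.95
tool_pos: [0.5718, 0.0991, 0.1291]
tcp_rot: [-2.974, 0.648, -0.033]
wrist_force: [-0.4, -0.3, -0.9]
width: 0.552
```

```bash
python3 -c "
from h import *
st();d=snap('wrist','w9');st()
crop('w9','w9a',170,330,170,345,4)"
```

```text
t 10.95 pos [0.5718 0.0991 0.1291] bar(x,y,z)mm [-0.15 42.68 -2.26] Ftool [-0.28  0.53  0.87] Mt [-0.083 -0.082 -0.042] w 0.5516
t 11.0 pos [0.5716 0.0988 0.129 ] bar(x,y,z)mm [-0.27 43.09 -2.16] Ftool [-0.63 -0.4   0.81] Mt [-0.083 -0.026  0.008] w 0.5574
```

View pics/w9a.png

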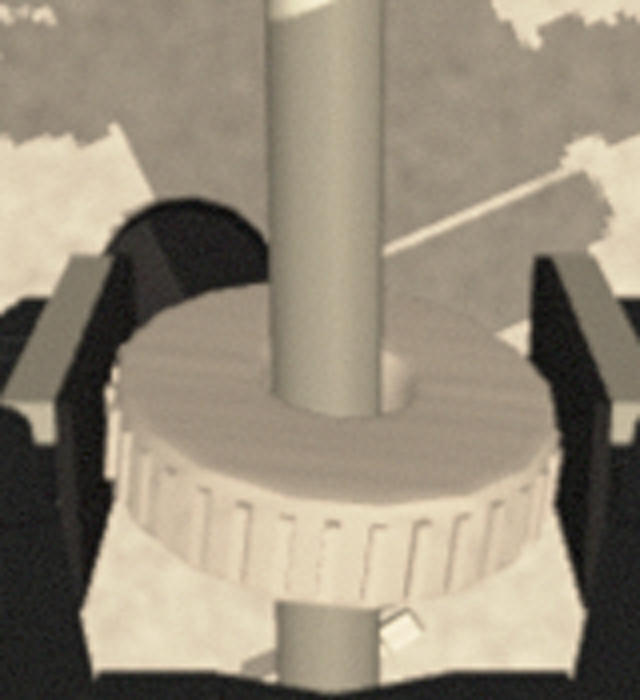

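```bash
python3 -c "
from h import *
for n in ['w7','w8','w9']: crop(n,n+'b',210,300,235,310,4.4)
cv2.imwrite('pics/cmp.png',np.hstack([cv2.resize(cv2.imread(f'pics/{n}b.png'),(264*1,220)) for n in ['w7','w8','w9']]))
crop('w9','w9c',220,290,240,300,10)
crop('w8','w8c',220,290,240,300,10)"
```

```text
(no output)
```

View pics/w9c.png

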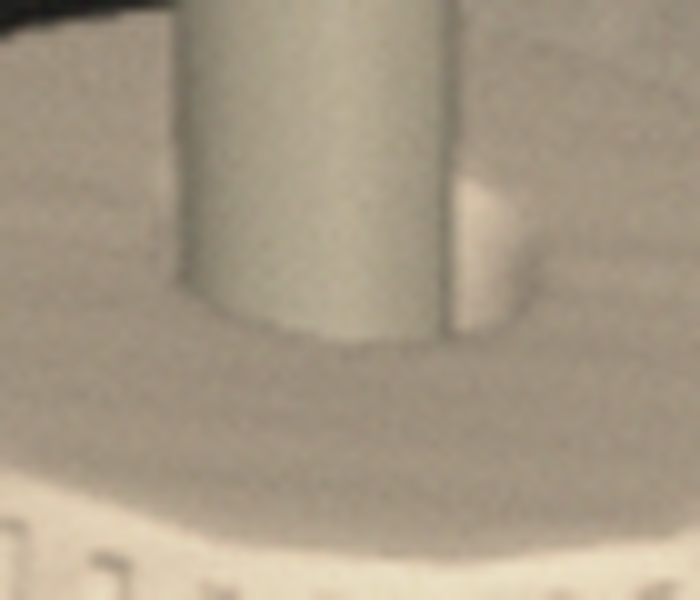

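View pics/w8c.png

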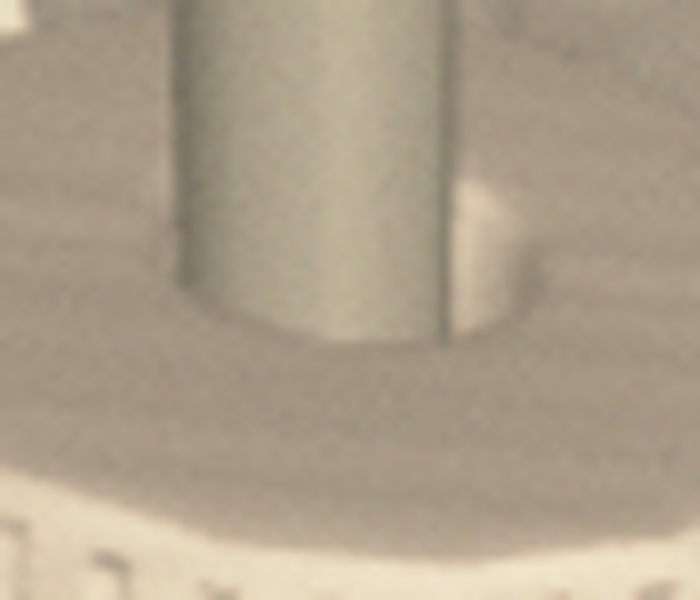

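The bore is visible around the bar: bar sits about 1.5 mm left of bore centre, unchanged between the two views, so yaw is right. Centring by 1.4 mm and sliding on.

>>> {"method": "move_arm", "body": {
  "series": "0 0 0 -0.007 0.01 0 -1; 0 0 0 -0.014 0.04 0 -1; 0 0 0 -0.014 0.07 0 -1; 0 0 0 -0.014 0.1 0 -1; 0 0 0 -0.014 0.13 0 -1; 0 0 0 -0.014 0.16 0 -1; 0 0 0 -0.014 0.19 0 -1; 0 0 0 -0.014 0.22 0 -1"
}}

```text
time: 11.8
tool_pos: [0.5615, 0.0797, 0.1269]
tcp_rot: [-2.974, 0.648, -0.033]
wrist_force: [-0.2, 0.6, -1.4]
width: 0.554
```

```bash
python3 -c "
from h import *
st();d=snap('wrist','w10');st()
crop('w10','w10c',190,310,230,330,6)"
```

```text
t 11.8 pos [0.5615 0.0797 0.1269] bar(x,y,z)mm [-1.52 64.69 -2.26] Ftool [-0.37 -0.3   1.4 ] Mt [-0.077 -0.022  0.024] w 0.5536
t 11.85 pos [0.5612 0.0794 0.1268] bar(x,y,z)mm [-1.63 65.08 -2.19] Ftool [0.15 0.82 1.12] Mt [-0.095 -0.004  0.011] w 0.5567
```

View pics/w10c.png

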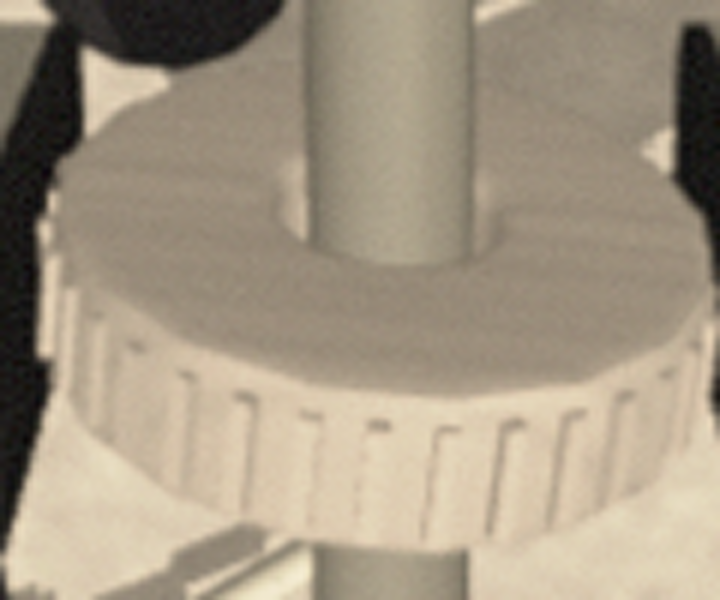

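>>> {"method": "move_arm", "body": {
  "series": "0 0 0 0 0.03 0.004 -1; 0 0 0 0 0.06 0.004 -1; 0 0 0 0 0.09 0.004 -1; 0 0 0 0 0.12 0.004 -1; 0 0 0 0 0.15 0.004 -1; 0 0 0 0 0.18 0.004 -1; 0 0 0 0 0.21 0.004 -1; 0 0 0 0 0.24 0.004 -1"
}}

```text
time: 12.65
tool_pos: [0.5515, 0.0581, 0.1241]
tcp_rot: [-2.974, 0.648, -0.033]
wrist_force: [0.4, -0.1, -0.5]
width: 0.556
```

```bash
python3 -c "
from h import *
st();d=snap('wrist','w11');st()
crop('w11','w11c',190,310,230,330,6)"
```

```text
t 12.65 pos [0.5515 0.0581 0.1241] bar(x,y,z)mm [-1.53 88.67 -1.88] Ftool [ 0.41 -0.03  0.55] Mt [-0.086 -0.008  0.027] w 0.5559
t 12.7 pos [0.5513 0.0578 0.124 ] bar(x,y,z)mm [-1.63 89.07 -1.81] Ftool [0.25 0.64 0.43] Mt [-0.022 -0.009  0.018] w 0.5508
```

View pics/w11c.png

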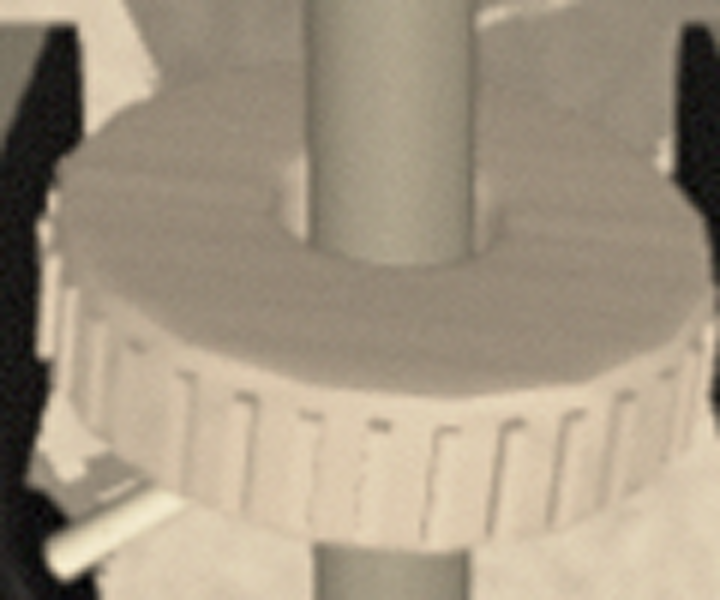

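>>> {"method": "move_arm", "body": {
  "series": "0 0 0 0 0.03 0 -1; 0 0 0 0 0.06 0 -1; 0 0 0 0 0.09 0 -1; 0 0 0 0 0.12 0 -1; 0 0 0 0 0.15 0 -1; 0 0 0 0 0.18 0 -1; 0 0 0 0 0.21 0 -1; 0 0 0 0 0.24 0 -1"
}}

```text
time: 13.5
tool_pos: [0.5416, 0.0364, 0.1217]
tcp_rot: [-2.974, 0.648, -0.033]
wrist_force: [-0.4, 0.0, -0.2]
width: 0.553
```

```bash
python3 -c "
from h import *
st();d=snap('wrist','w12');st()
crop('w12','w12c',190,310,230,330,6)"
```

```text
t 13.5 pos [0.5416 0.0364 0.1217] bar(x,y,z)mm [ -1.53 112.67  -1.91] Ftool [-0.41  0.17  0.16] Mt [-0.108  0.041 -0.023] w 0.553
t 13.55 pos [0.5414 0.0361 0.1216] bar(x,y,z)mm [ -1.61 113.05  -1.83] Ftool [-0.22  0.51  0.61] Mt [-0.084  0.066  0.017] w 0.5581
```

View pics/w12c.png

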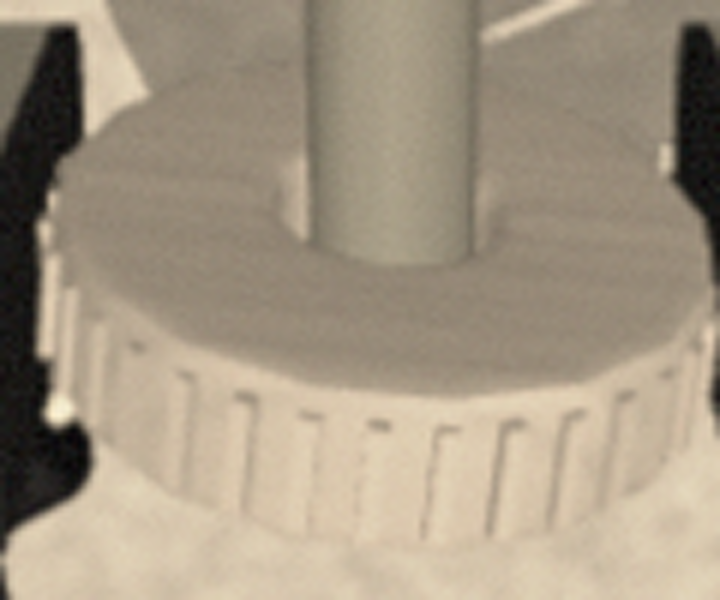

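The tip end has passed under the ring front; forces near zero. Continuing gently off the end.

>>> {"method": "move_arm", "body": {
  "series": "0 0 0 0 0.03 0 -1; 0 0 0 0 0.06 0 -1; 0 0 0 0 0.09 0 -1; 0 0 0 0 0.12 0 -1; 0 0 0 0 0.15 0 -1; 0 0 0 0 0.18 0 -1; 0 0 0 0 0.21 0 -1; 0 0 0 0 0.25 0 -1"
}}

```text
time: 14.35
tool_pos: [0.5313, 0.0138, 0.1192]
tcp_rot: [-2.974, 0.647, -0.033]
wrist_force: [-0.4, 0.8, 0.5]
width: 0.552
```

>>> {"method": "move_arm", "body": {
  "series": "0 0 0 0 0.03 0 -1; 0 0 0 0 0.06 0 -1; 0 0 0 0 0.09 0 -1; 0 0 0 0 0.13 0 -1; 0 0 0 0 0.17 0 -1; 0 0 0 0 0.21 0 -1; 0 0 0 0 0.25 0 -1; 0 0 0 0 0.3 0 -1"
}}

```text
time: 15.15
tool_pos: [0.5188, -0.0135, 0.1162]
tcp_rot: [-2.974, 0.647, -0.033]
wrist_force: [0.8, 1.6, 0.2]
width: 0.557
```

```bash
python3 -c "
from h import *
st();d=snap('wrist','w13');snap('scene','s13');st()"
```

```text
t 15.15 pos [ 0.5188 -0.0135  0.1162] bar(x,y,z)mm [ -1.48 167.73  -1.96] Ftool [ 0.04 -1.76 -0.07] Mt [-0.046  0.042 -0.008] w 0.5568
t 15.25 pos [ 0.5186 -0.0137  0.116 ] bar(x,y,z)mm [ -1.61 168.05  -1.84] Ftool [0.07 0.16 0.24] Mt [-0.057 -0.045  0.054] w 0.556
```

View pics/w13.png

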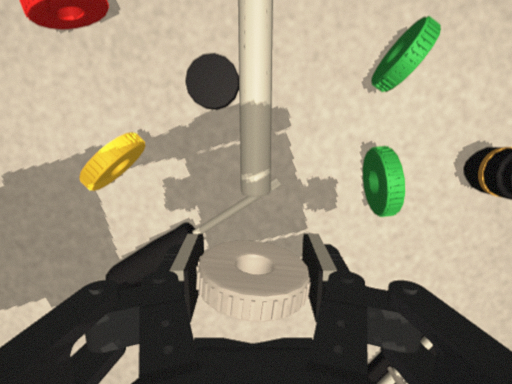

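```bash
python3 -c "
from h import *
plan([.47,-.25,.20],yawR(-63))"
```

```text
t 15.25 pos [ 0.5186 -0.0137  0.116 ] yaw -24.6 tz [ 0.0418  0.091  -0.995 ] F [ 0.01 -0.15 -0.26] w 0.556
turn [-0.046  0.016  0.32 ] shift [ 0.542  2.255 -1.071]
```

View pics/s13.png

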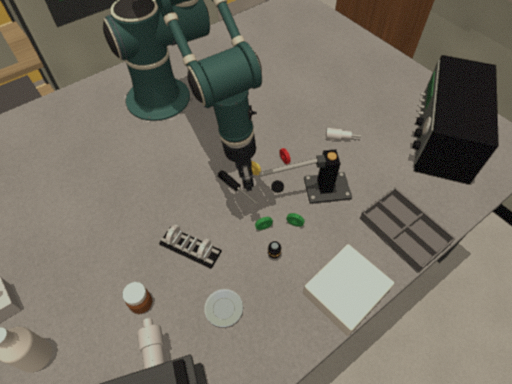

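>>> {"method": "move_arm", "body": {
  "series": "0 0 0 0.02 0.08 -0.05 -1; 0 0 0.02 0.05 0.18 -0.15 -1; -0.01 0 0.05 0.08 0.3 -0.28 -1; -0.02 0 0.08 0.11 0.44 -0.4 -1; -0.02 0 0.11 0.14 0.58 -0.5 -1; -0.03 0.01 0.14 0.18 0.72 -0.58 -1; -0.04 0.01 0.16 0.21 0.86 -0.65 -1; -0.04 0.01 0.18 0.24 1 -0.7 -1"
}}

```text
time: 16.05
tool_pos: [0.4969, -0.1212, 0.1774]
tcp_rot: [-2.874, 1.231, -0.012]
wrist_force: [0.0, 0.1, 0.3]
width: 0.552
```

```bash
python3 -c "
from h import *
plan([.47,-.25,.20],yawR(-63))"
```

```text
t 16.05 pos [ 0.4969 -0.1212  0.1774] yaw -46.37 tz [ 0.0128  0.0104 -0.9999] F [0.01 0.13 0.33] w 0.5521
turn [-0.008  0.001  0.139] shift [ 0.747  1.08  -0.243]
```

>>> {"method": "move_arm", "body": {
  "series": "0 0 0.03 0.09 0.13 -0.05 -1; 0 0 0.06 0.2 0.28 -0.1 -1; 0 0 0.09 0.3 0.45 -0.15 -1; -0.005 0 0.11 0.42 0.6 -0.2 -1; -0.008 0 0.13 0.54 0.76 -0.22 -1; -0.008 0 0.139 0.65 0.9 -0.22 -1; -0.008 0 0.139 0.72 1 -0.22 -1; -0.008 0 0.139 0.72 1 -0.22 -1"
}}

```text
time: 16.85
tool_pos: [0.4734, -0.2431, 0.1964]
tcp_rot: [2.678, -1.642, -0.005]
wrist_force: [0.1, 0.2, -0.9]
width: 0.552
```

```bash
python3 -c "
from h import *
plan([.47,-.25,.20],yawR(-63));snap('wrist','w14')
t=load('top0')"
```

```text
t 16.85 pos [ 0.4734 -0.2431  0.1964] yaw -63.02 tz [-0.0025  0.0015 -1.    ] F [ 0.12  0.15 -0.94] w 0.5523
turn [ 0.001  0.001 -0.   ] shift [ 0.046  0.062 -0.036]
```

View pics/w14.png

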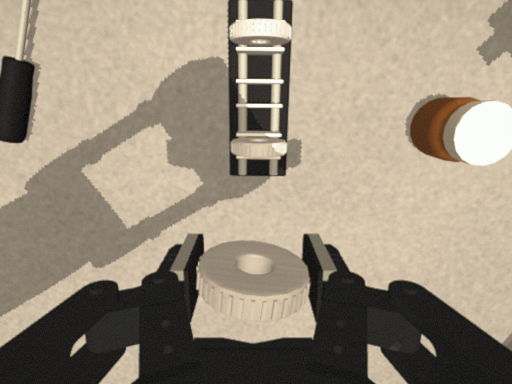

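```bash
python3 -c "
from h import *
d=snap('wrist','w15');st();crop('w15','w15c',220,300,0,185,3.2)"
```

```text
t 16.95 pos [ 0.4736 -0.2415  0.1961] bar(x,y,z)mm [  52.34  384.62 -104.35] Ftool [ 0.24 -0.04  0.62] Mt [-0.048 -0.037 -0.011] w 0.5567
```

View pics/w15c.png

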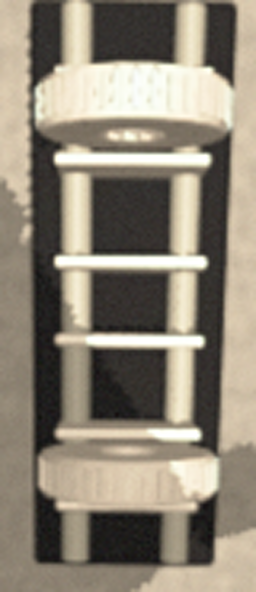

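```bash
python3 -c "
from h import *
d=load('w15');W=lambda x,y:np.array([x/3.2+220-.34,y/3.2-.34])
P=lambda x,y,z:atz(d,W(x,y),z)[0]
a=(P(54,262,.034)+P(207,262,.034))/2;b=(P(54,341,.034)+P(204,341,.034))/2
o1=(P(55,160,.034)+P(211,160,.034))/2;o2=(P(54,433,.034)+P(201,433,.034))/2
for nm,p in zip('a b o1 o2'.split(),(a,b,o1,o2)): print(nm,np.round(p,4))
print('gap',np.linalg.norm(a-b),np.linalg.norm(o1-o2),'len',np.linalg.norm(P(54,262,.034)-P(207,262,.034)))
m=(a+b)/2;m2=(o1+o2)/2;ax=o2-o1;print(m,m2,np.degrees(np.arctan2(ax[1],ax[0])))
e=[P(33,3,.010),P(237,3,.010),P(39,561,.010),P(214,561,.010)]
c=np.mean(e,0);ax=(e[2]+e[3]-e[0]-e[1])/2;print('base',c,np.degrees(np.arctan2(ax[1],ax[0])),np.linalg.norm(ax))
"
```

```text
a [ 0.5532 -0.2074  0.034 ]
b [ 0.5352 -0.2162  0.034 ]
o1 [ 0.5754 -0.1966  0.034 ]
o2 [ 0.5133 -0.2271  0.034 ]
gap 0.020037929792622013 0.0691458743118331 len 0.04017834502875036
[ 0.54419432 -0.21180567  0.034     ] [ 0.5443719  -0.21183627  0.034     ] -153.819121638201
base [ 0.54482955 -0.21221044  0.01      ] -153.51976726109646 0.15279412503615436
```

```bash
cat > ov.py <<'E'
from h import *
import sys
from scipy.optimize import least_squares
d=load(sys.argv[1])
Mi=np.linalg.inv(d["mount"]);K=d["K"]
def pt(P):
    c=P@Mi[:3,:3].T+Mi[:3,3];p=np.c_[c[:,0],-c[:,1],-c[:,2]]@K.T;return p[:,:2]/p[:,2:]
th=np.linspace(0,2*np.pi,181)
def circ(c,r,yo,pitch,yaw):
    L=np.c_[r*np.cos(th),np.full_like(th,yo),r*np.sin(th)]
    return L@R.from_euler('xz',[pitch,yaw],degrees=True).as_matrix().T+c
def draw(out,c,pitch,yaw):
    x0,x1,y0,y1,f=180,330,225,335,5
    im=cv2.resize(np.ascontiguousarray(d["pixels"][y0:y1,x0:x1,::-1]),None,fx=f,fy=f,interpolation=cv2.INTER_CUBIC)
    for r,yo,col in[(.024,-.006,(0,0,255)),(.024,.006,(255,0,0)),(.008,-.006,(0,255,0))]:
        p=((pt(circ(c,r,yo,pitch,yaw))-[x0,y0]+.5)*f).astype(np.int32)
        cv2.polylines(im,[p],True,col,1)
    cv2.imwrite(out,im)
if __name__=="__main__":
    a=list(map(float,sys.argv[3:]));draw(sys.argv[2],np.array(a[:3])/1000,a[3],a[4])
E
python3 ov.py w15 pics/ov1.png 0 0 3 0 0
```

```text
(no output)
```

View pics/ov1.png

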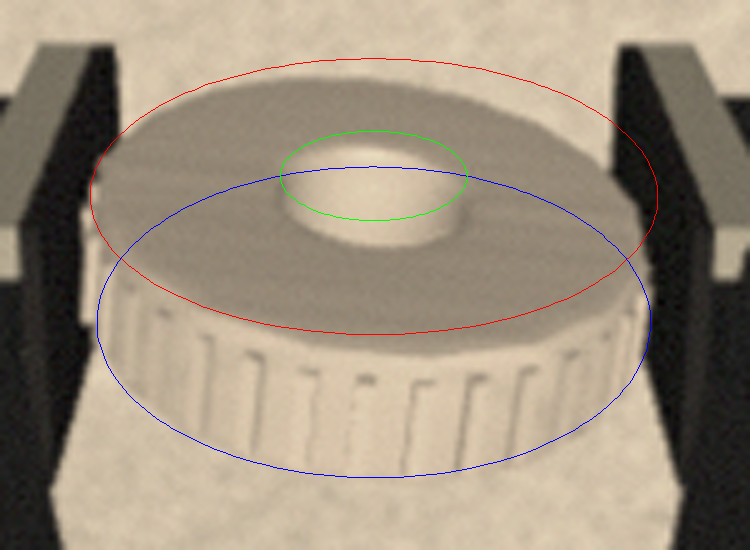

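```bash
cat > fit.py <<'E'
import sys;sys.argv=["ov.py","w15"]
from ov import *
f=5;o=np.array([180,225])
pts={(.024,-.006):[(93,200),(150,118),(230,87),(320,77),(420,88),(520,118),(600,165),(320,337),(400,353),(480,352),(560,333),(630,285),(200,295),(130,253)],
(.008,-.006):[(285,195),(310,160),(400,148),(440,165),(385,247),(430,240),(330,233)],
(.024,.006):[(300,462),(390,470),(460,466),(200,425)]}
def res(p):
    r=[]
    for (rad,yo),P in pts.items():
        c=pt(circ(p[:3]/1000,rad,yo,p[3],p[4]))
        for q in P:
            uv=np.array(q)/f+o-.5;r.append(np.min(np.linalg.norm(c-uv,axis=1)))
    return np.array(r)
for fixx in (0,1):
    q=least_squares(lambda p:res(p*[1-fixx,1,1,1,1]),[0,1,3,0,3.],loss="soft_l1",f_scale=.5,diff_step=1e-3,x_scale=[1,1,1,3,3]);print(np.round(q.x,2),np.round(res(q.x),1))
draw("pics/ov2.png",q.x[:3]/1000,q.x[3],q.x[4])
E
python3 fit.py
```

```text
[-0.53  5.34  9.45  0.22  6.34] [3.1 0.6 0.1 0.2 0.3 0.6 0.2 0.8 0.6 0.9 0.8 0.9 0.6 1.2 0.7 0.1 1.6 1.3
 1.4 1.  0.9 2.  2.7 2.6 1.9]
[0.   5.14 9.19 0.08 6.3 ] [4.2 0.7 0.5 0.7 0.6 0.8 0.8 0.4 1.3 0.8 0.4 0.6 0.9 2.2 1.8 0.3 1.2 0.7
 1.7 0.8 1.5 1.8 2.6 2.8 1.3]
```

View pics/ov2.png

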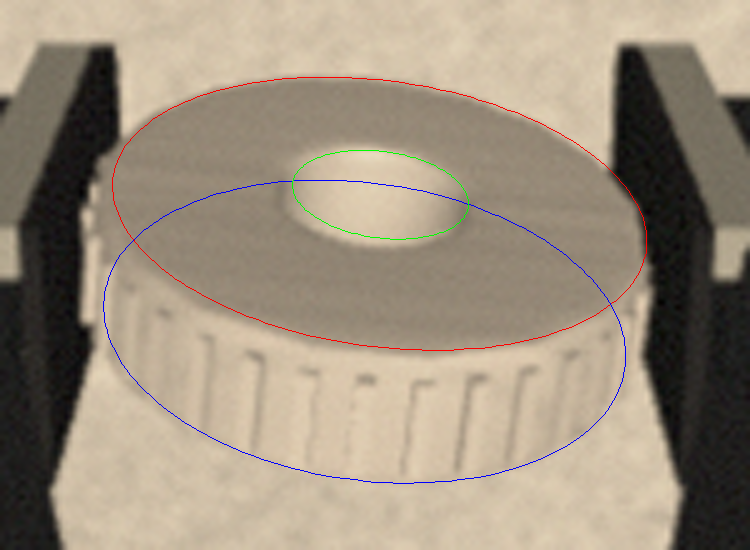

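```bash
cat >> fit.py <<'E'
print()
pts[(.024,-.006)]=[(96,190),(150,118),(230,87),(320,77),(420,88),(520,118),(600,165),(320,337),(400,353),(480,352),(560,333),(630,285),(200,295),(130,253),(642,230)]
for z in (-2,0,2,4,6,8):
    g=lambda p:res(np.array([p[0],p[1],z,p[2],p[3]]))
    q=least_squares(g,[0,1,0,5.],loss="soft_l1",f_scale=.5,diff_step=1e-3,x_scale=[1,1,3,3]);print(z,np.round(q.x,2),round(q.cost,2),np.round(g(q.x),1))
    if z==2: draw("pics/ov3.png",np.array([q.x[0],q.x[1],z])/1000,q.x[2],q.x[3])
E
python3 fit.py
```

```text
[-0.53  5.34  9.45  0.22  6.34] [3.1 0.6 0.1 0.2 0.3 0.6 0.2 0.8 0.6 0.9 0.8 0.9 0.6 1.2 0.7 0.1 1.6 1.3
 1.4 1.  0.9 2.  2.7 2.6 1.9]
[0.   5.14 9.19 0.08 6.3 ] [4.2 0.7 0.5 0.7 0.6 0.8 0.8 0.4 1.3 0.8 0.4 0.6 0.9 2.2 1.8 0.3 1.2 0.7
 1.7 0.8 1.5 1.8 2.6 2.8 1.3]

-2 [-0.13 -0.81 -3.5   6.74] 22.12 [1.5 1.7 0.1 1.  0.6 0.6 1.8 1.2 1.4 0.9 1.1 4.1 0.8 0.4 5.1 0.6 0.4 1.5
 0.6 2.  0.8 1.7 5.4 6.4 7.  5.6]
0 [-0.21  0.22 -3.02  6.56] 18.56 [0.9 1.3 0.1 0.9 0.6 0.4 1.6 1.  1.7 1.2 0.4 3.1 0.5 0.2 4.2 0.6 0.4 1.5
 0.6 2.1 1.  1.6 4.5 5.5 6.  4.8]
2 [-0.49  1.33 -2.4   6.7 ] 15.42 [0.6 1.3 0.1 1.  0.9 0.5 0.8 0.3 1.3 1.1 0.1 2.  0.6 0.4 2.7 0.2 0.5 1.6
 1.  1.9 1.  1.3 4.1 5.  5.2 4.3]
4 [-0.65  2.37 -1.66  6.56] 12.48 [0.2 1.1 0.3 0.8 0.4 0.3 0.5 0.1 1.  1.1 0.6 0.9 0.7 0.6 1.5 0.1 0.6 1.6
 1.2 1.8 1.1 1.1 3.6 4.3 4.5 3.7]
6 [-0.63  3.44 -1.04  6.76] 10.54 [0.8 0.9 0.7 0.7 0.3 0.1 0.3 0.2 0.9 1.3 0.4 0.5 0.5 0.7 0.7 0.3 0.5 1.6
 1.3 1.7 1.1 1.1 2.9 3.6 3.7 2.9]
8 [-0.49  4.57 -0.24  6.34] 9.43 [1.8 0.3 0.2 0.4 0.4 0.3 0.4 0.8 0.6 1.2 0.8 0.2 0.8 0.9 0.3 0.6 0.2 1.6
 1.2 1.5 0.9 0.9 2.4 3.2 3.2 2.4]
```

View pics/ov3.png

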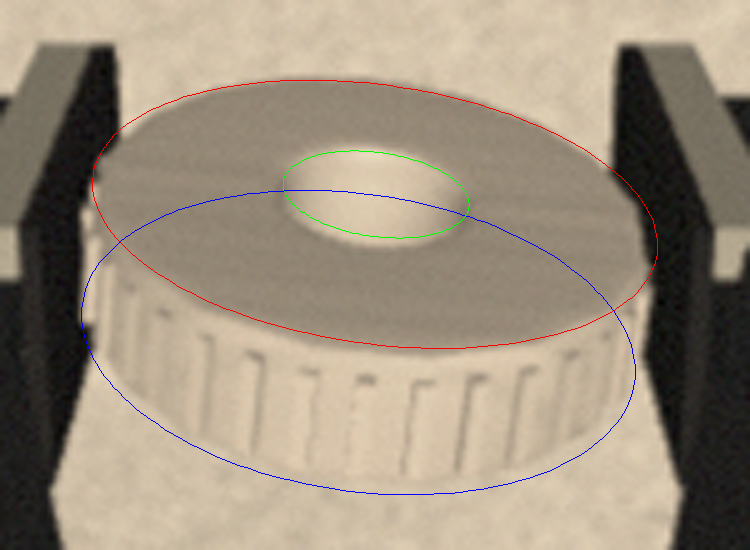

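```bash
cat >> h.py <<'E'
SEAT=np.array([.5444,-.2119,.0377])
RP=yawR(-57.2)
def tcp_for(ringpos,off=(-.0003,.0024,.004)): return np.array(ringpos)-RP@np.array(off)
E
python3 -c "
from h import *
plan(tcp_for(SEAT+[0,0,.06]),RP)"
```

```text
t 16.95 pos [ 0.4736 -0.2415  0.1961] yaw -62.94 tz [-0.0028  0.0024 -1.    ] F [ 0.14 -0.19 -0.62] w 0.5567
turn [ 0.001  0.002 -0.048] shift [ 0.063 -0.79   0.943]
```

>>> {"method": "move_arm", "body": {
  "series": "0 0 -0.01 0.01 -0.12 0 -1; 0 0 -0.02 0.02 -0.28 0.1 -1; 0 0 -0.03 0.04 -0.46 0.22 -1; 0 0 -0.04 0.05 -0.64 0.36 -1; 0.001 0.002 -0.048 0.063 -0.79 0.5 -1; 0.001 0.002 -0.048 0.063 -0.79 0.64 -1; 0.001 0.002 -0.048 0.063 -0.79 0.74 -1; 0.001 0.002 -0.048 0.063 -0.79 0.8 -1"
}}

```text
time: 17.75
tool_pos: [0.5459, -0.2101, 0.1141]
tcp_rot: [2.759, -1.501, -0.002]
wrist_force: [0.5, -0.8, -0.1]
width: 0.559
```

```bash
python3 -c "
from h import *
st();plan(tcp_for(SEAT+[0,0,.03]),RP)"
```

```text
t 17.75 pos [ 0.5459 -0.2101  0.1141] bar(x,y,z)mm [104.95 334.62 -16.86] Ftool [0.99 0.01 0.1 ] Mt [ 0.041 -0.012  0.024] w 0.5593
t 17.75 pos [ 0.5459 -0.2101  0.1141] yaw -57.07 tz [-1.5e-03  1.0e-04 -1.0e+00] F [ 0.53 -0.84 -0.1 ] w 0.5593
turn [0.001 0.    0.001] shift [ 0.011 -0.002  0.424]
```

>>> {"method": "move_arm", "body": {
  "series": "0 0 0 0.01 0 0.06 -1; 0 0 0 0.01 0 0.12 -1; 0 0 0 0.01 0 0.18 -1; 0 0 0 0.01 0 0.24 -1; 0 0 0 0.01 0 0.3 -1; 0 0 0 0.01 0 0.36 -1; 0 0 0 0.01 0 0.38 -1; 0 0 0 0.01 0 0.38 -1"
}}

```text
time: 18.55
tool_pos: [0.5471, -0.2116, 0.0775]
tcp_rot: [2.759, -1.502, 0.001]
wrist_force: [-0.2, -0.1, -0.9]
width: 0.553
```

```bash
python3 -c "
from h import *
plan(tcp_for(SEAT+[0,0,.03]),RP);d=snap('wrist','w16');plan(tcp_for(SEAT+[0,0,.03]),RP)
crop('w16','w16c',180,330,180,330,4)"
```

```text
t 18.55 pos [ 0.5471 -0.2116  0.0775] yaw -57.11 tz [ 3.e-04 -6.e-04 -1.e+00] F [-0.23 -0.06 -0.92] w 0.5528
turn [ 0.    -0.     0.001] shift [-0.009  0.     0.058]
t 18.6 pos [ 0.5474 -0.2117  0.0779] yaw -57.11 tz [ 9.e-04 -9.e-04 -1.e+00] F [ 0.29  0.68 -0.16] w 0.5556
turn [-0.    -0.001  0.001] shift [-0.012  0.002  0.062]
```

View pics/w16.png

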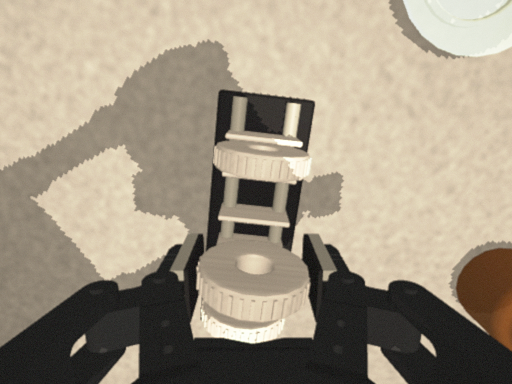

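View pics/w16c.png

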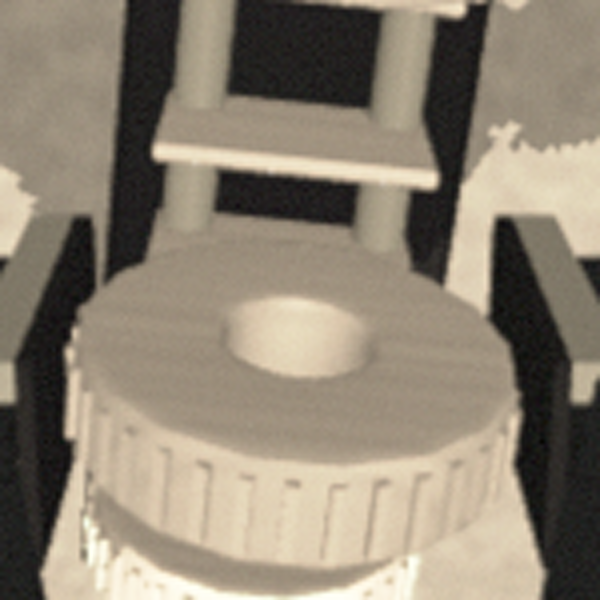

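```bash
python3 -c "
from h import *
d=load('w16');M=R.from_rotvec(d['rot']).as_matrix();tp=d['pos']
T=lambda uv,z:np.round((M.T@(atz(d,uv,z)[0]-tp))*1000,1)
W=lambda x,y:np.array([x/4+180-.4,y/4+180-.4])
print('plate -y top L,R,mid',T(W(155,153),.034),T(W(437,184),.034),T(W(296,168),.034))
for zb in (.046,.049,.052): print('ring bottom back',zb,T(W(285,238),zb))
print('seat tool',np.round(M.T@(SEAT-tp)*1000,1))
"
python3 ov.py w16 pics/ov4.png -0.5 2.4 4 -1.7 6.5
```

```text
plate -y top L,R,mid [-19.4  -9.7  43.5] [19.4 -5.1 43.5] [-0.1 -7.5 43.5]
ring bottom back 0.046 [-1.5 -2.5 31.5]
ring bottom back 0.049 [-1.5 -3.8 28.5]
ring bottom back 0.052 [-1.5 -5.2 25.5]
seat tool [-1.3  2.4 39.8]
```

View pics/ov4.png

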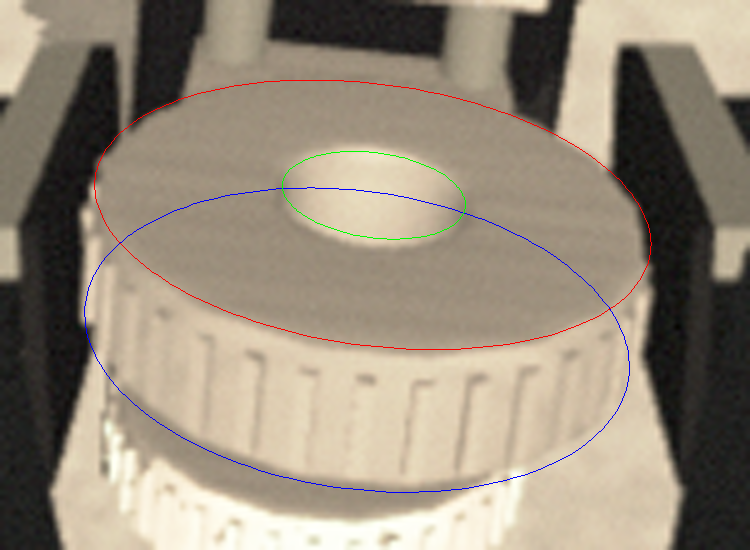

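>>> {"method": "move_arm", "body": {
  "series": "0 0 0 -0.01 0 0.02 -1; 0 0 0 -0.01 0 0.04 -1; 0 0 0 -0.01 0 0.06 -1; 0 0 0 -0.01 0 0.08 -1; 0 0 0 -0.01 0 0.1 -1; 0 0 0 -0.01 0 0.11 -1; 0 0 0 -0.01 0 0.11 -1; 0 0 0 -0.01 0 0.11 -1"
}}

```text
time: 19.4
tool_pos: [0.547, -0.2109, 0.067]
tcp_rot: [2.759, -1.502, 0.002]
wrist_force: [0.1, -0.1, -0.4]
width: 0.553
```

```bash
python3 -c "
from h import *
st();d=snap('wrist','w17');st()
crop('w17','w17c',180,330,180,330,4)"
```

```text
t 19.4 pos [ 0.547  -0.2109  0.067 ] bar(x,y,z)mm [106.32 339.69  29.98] Ftool [ 0.08 -0.01  0.41] Mt [-0.016  0.01  -0.072] w 0.5534
t 19.45 pos [ 0.547  -0.211   0.0671] bar(x,y,z)mm [106.37 339.7   29.89] Ftool [ 0.36 -0.54 -0.5 ] Mt [ 0.017 -0.02  -0.02 ] w 0.5557
```

View pics/w17c.png

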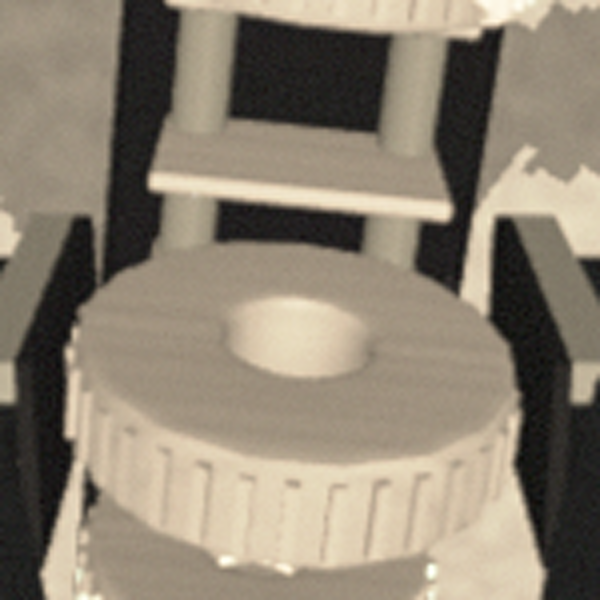

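```bash
python3 -c "
from h import *
d=load('w17');M=R.from_rotvec(d['rot']).as_matrix();tp=d['pos']
T=lambda uv,z:np.round((M.T@(atz(d,uv,z)[0]-tp))*1000,1)
W=lambda x,y:np.array([x/4+180-.4,y/4+180-.4])
print('plate -y top inner L,R,mid',T(W(150,190),.034),T(W(448,220),.034),T(W(285,204),.034),'outer mid',T(W(285,190),.034))
for zb in (.034,.036,.039,.042): print('ring bottom back',zb,T(W(270,242),zb))
print('seat tool',np.round(M.T@(SEAT-tp)*1000,1))
"
```

```text
plate -y top inner L,R,mid [-19.   -8.5  33. ] [19.7 -4.3 33.1] [-1.5 -6.6 33. ] outer mid [-1.5 -8.5 33. ]
ring bottom back 0.034 [-3.5 -1.2 33. ]
ring bottom back 0.036 [-3.4 -2.1 31. ]
ring bottom back 0.039 [-3.4 -3.5 28. ]
ring bottom back 0.042 [-3.3 -4.9 25. ]
seat tool [-0.6  2.7 29.3]
```

>>> {"method": "move_arm", "body": {
  "series": "0 0 0 0 -0.003 0.015 -1; 0 0 0 0 -0.003 0.03 -1; 0 0 0 0 -0.003 0.045 -1; 0 0 0 0 -0.003 0.06 -1; 0 0 0 0 -0.003 0.075 -1; 0 0 0 0 -0.003 0.09 -1; 0 0 0 0 -0.003 0.105 -1; 0 0 0 0 -0.003 0.12 -1"
}}

```text
time: 20.25
tool_pos: [0.5472, -0.2108, 0.0549]
tcp_rot: [2.759, -1.502, 0.002]
wrist_force: [-0.2, -1.1, -1.1]
width: 0.558
```

```bash
python3 -c "
from h import *
st();d=snap('wrist','w18');st()
crop('w18','w18c',180,330,180,330,4)"
```

```text
t 20.25 pos [ 0.5472 -0.2108  0.0549] bar(x,y,z)mm [106.48 340.66  42.04] Ftool [0.79 0.8  1.13] Mt [ 0.068 -0.007 -0.008] w 0.5577
t 20.3 pos [ 0.547  -0.2107  0.0547] bar(x,y,z)mm [106.29 340.73  42.31] Ftool [-0.51 -0.25  2.21] Mt [-0.005  0.02  -0.013] w 0.5593
```

View pics/w18c.png

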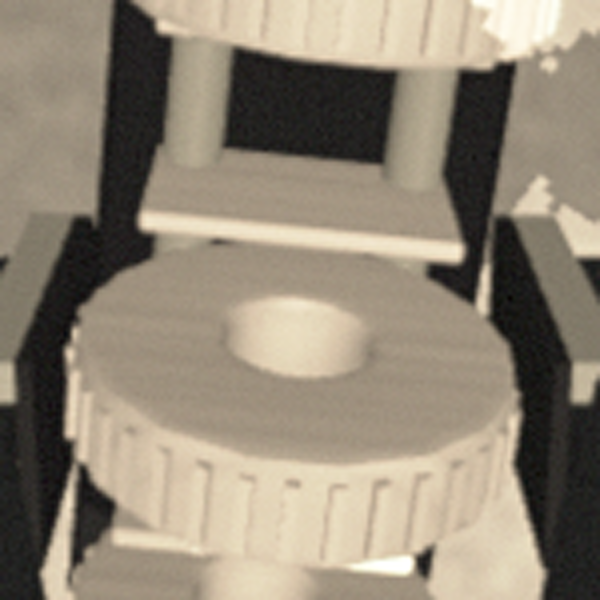

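>>> {"method": "move_arm", "body": {
  "series": "0 0 0 0 0 0.01 -1; 0 0 0 0 0 0.02 -1; 0 0 0 0 0 0.03 -1; 0 0 0 0 0 0.04 -1; 0 0 0 0 0 0.05 -1; 0 0 0 0 0 0.06 -1; 0 0 0 0 0 0.07 -1; 0 0 0 0 0 0.07 -1"
}}

```text
time: 21.1
tool_pos: [0.5471, -0.2107, 0.0478]
tcp_rot: [2.759, -1.502, 0.002]
wrist_force: [0.5, -0.7, 0.2]
width: 0.555
```

```bash
python3 -c "
from h import *
st();d=snap('wrist','w19');st()
crop('w19','w19c',180,330,180,330,4)"
```

```text
t 21.1 pos [ 0.5471 -0.2107  0.0478] bar(x,y,z)mm [106.3  341.39  49.12] Ftool [ 0.86 -0.03 -0.17] Mt [ 0.021  0.015 -0.007] w 0.5545
t 21.15 pos [ 0.5471 -0.2108  0.048 ] bar(x,y,z)mm [106.39 341.4   48.99] Ftool [ 0.04 -0.29  0.48] Mt [-0.016  0.034 -0.005] w 0.5531
```

View pics/w19c.png

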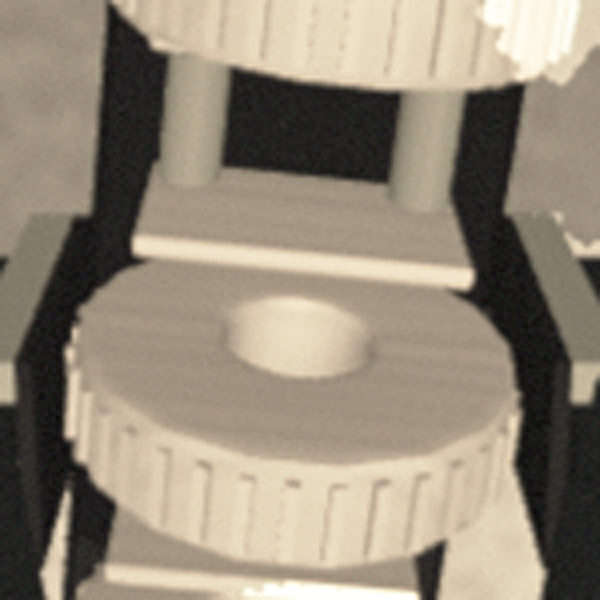

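>>> {"method": "move_arm", "body": {
  "series": "0 0 0 0 0 0.005 -1; 0 0 0 0 0 0.01 -1; 0 0 0 0 0 0.015 -1; 0 0 0 0 0 0.02 -1; 0 0 0 0 0 0.025 -1; 0 0 0 0 0 0.03 -1; 0 0 0 0 0 0.035 -1; 0 0 0 0 0 0.04 -1"
}}

```text
time: 21.95
tool_pos: [0.5472, -0.2108, 0.044]
tcp_rot: [2.759, -1.502, 0.002]
wrist_force: [-0.6, -0.0, -0.6]
width: 0.559
```

```bash
python3 -c "
from h import *
st()"
```

```text
t 21.95 pos [ 0.5472 -0.2108  0.044 ] bar(x,y,z)mm [106.48 341.76  52.9 ] Ftool [-0.31  0.53  0.62] Mt [-0.016  0.021  0.009] w 0.5592
```

>>> {"method": "move_arm", "body": {
  "series": "0 0 0 0 0 0.003 -1; 0 0 0 0 0 0.006 -1; 0 0 0 0 0 0.009 -1; 0 0 0 0 0 0.012 -1; 0 0 0 0 0 0.015 -1; 0 0 0 0 0 0.018 -1; 0 0 0 0 0 0.021 -1; 0 0 0 0 0 0.021 -1"
}}

```text
time: 22.75
tool_pos: [0.5472, -0.2108, 0.0419]
tcp_rot: [2.759, -1.502, 0.002]
wrist_force: [0.0, 0.1, -0.2]
width: 0.556
```

```bash
python3 -c "
from h import *
st()"
```

```text
t 22.75 pos [ 0.5472 -0.2108  0.0419] bar(x,y,z)mm [106.43 342.    55.01] Ftool [-0.09 -0.07  0.19] Mt [-0.037 -0.001  0.002] w 0.5559
```

>>> {"method": "move_arm", "body": {
  "series": "0 0 0 0 0 0.003 -1; 0 0 0 0 0 0.006 -1; 0 0 0 0 0 0.009 -1; 0 0 0 0 0 0.012 -1; 0 0 0 0 0 0.015 -1; 0 0 0 0 0 0.015 -1; 0 0 0 0 0 0.015 -1; 0 0 0 0 0 0.015 -1"
}}

```text
time: 23.55
tool_pos: [0.5473, -0.2108, 0.0405]
tcp_rot: [2.759, -1.502, 0.002]
wrist_force: [-0.3, 0.2, -0.3]
width: 0.557
```

```bash
python3 -c "
from h import *
st();d=snap('wrist','w20');st()
crop('w20','w20c',180,330,180,330,4)"
```

```text
t 23.55 pos [ 0.5473 -0.2108  0.0405] bar(x,y,z)mm [106.5  342.13  56.43] Ftool [-0.34  0.13  0.34] Mt [-0.047  0.027  0.023] w 0.5569
t 23.6 pos [ 0.5473 -0.2108  0.0405] bar(x,y,z)mm [106.53 342.12  56.4 ] Ftool [ 0.19 -0.06  1.15] Mt [-0.008  0.019 -0.023] w 0.5568
```

View pics/w20c.png

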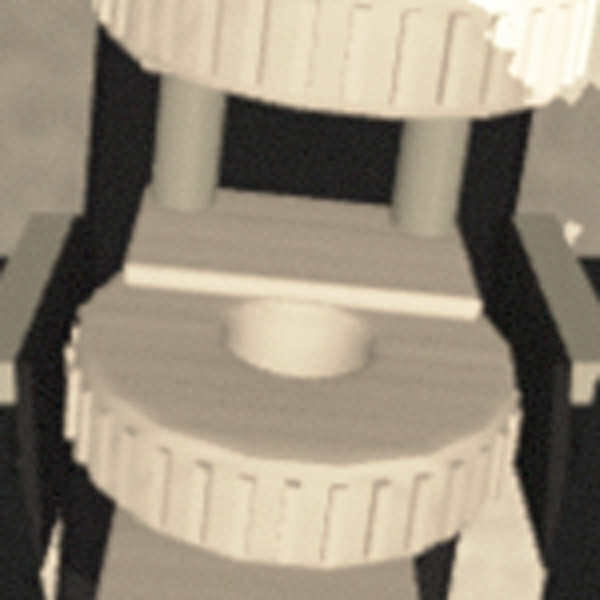

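>>> {"method": "move_arm", "body": {
  "series": "0 0 0 0 0 0.003 -1; 0 0 0 0 0 0.006 -1; 0 0 0 0 0 0.009 -1; 0 0 0 0 0 0.012 -1; 0 0 0 0 0 0.015 -1; 0 0 0 0 0 0.015 -1; 0 0 0 0 0 0.015 -1; 0 0 0 0 0 0.015 -1"
}}

```text
time: 24.4
tool_pos: [0.5475, -0.2108, 0.0397]
tcp_rot: [2.759, -1.502, 0.003]
wrist_force: [-1.7, 1.8, 5.7]
width: 0.558
```

```bash
python3 -c "
from h import *
st()"
```

```text
t 24.4 pos [ 0.5475 -0.2108  0.0397] bar(x,y,z)mm [106.74 342.08  57.23] Ftool [-2.47  0.43 -5.66] Mt [-0.169 -0.337  0.013] w 0.5581
```

>>> {"method": "move_arm", "body": {
  "series": "0 0 0 -0.004 0 0 -1; 0 0 0 -0.008 0 0 -1; 0 0 0 -0.008 0 0 -1; 0 0 0 -0.008 0 0 -1; 0 0 0 -0.008 0 0 -1; 0 0 0 -0.008 0 0 -1; 0 0 0 -0.008 0 0 -1; 0 0 0 -0.008 0 0 -1"
}}

```text
time: 25.2
tool_pos: [0.5475, -0.2107, 0.0397]
tcp_rot: [2.759, -1.502, 0.005]
wrist_force: [-0.9, -0.6, 5.5]
width: 0.552
```

```bash
python3 -c "
from h import *
st()"
```

```text
t 25.2 pos [ 0.5475 -0.2107  0.0397] bar(x,y,z)mm [106.67 342.    57.26] Ftool [ 0.03  1.1  -5.5 ] Mt [-0.182  0.016  0.037] w 0.5523
```

>>> {"method": "move_arm", "body": {
  "series": "0 0 0 0 0 0 0.16; 0 0 0 0 0 0 0.2; 0 0 0 0 0 0 0.25; 0 0 0 0 0 0 0.3; 0 0 0 0 0 0 0.4; 0 0 0 0 0 0 0.5; 0 0 0 0 0 0 0.6; 0 0 0 0 0 0 0.6"
}}

```text
time: 26.0
tool_pos: [0.5468, -0.2101, 0.0389]
tcp_rot: [2.759, -1.502, 0.002]
wrist_force: [-0.2, 0.2, 0.4]
width: 0.798
```

```bash
python3 -c "
from h import *
st();d=snap('wrist','w21');st()"
```

```text
t 26.0 pos [ 0.5468 -0.2101  0.0389] bar(x,y,z)mm [105.79 341.85  58.  ] Ftool [-0.3   0.05 -0.44] Mt [0.02  0.013 0.011] w 0.7977
t 26.05 pos [ 0.5468 -0.2101  0.0389] bar(x,y,z)mm [105.79 341.85  58.  ] Ftool [-0.28 -0.57 -0.37] Mt [-0.039 -0.036 -0.052] w 0.7996
```

View pics/w21.png

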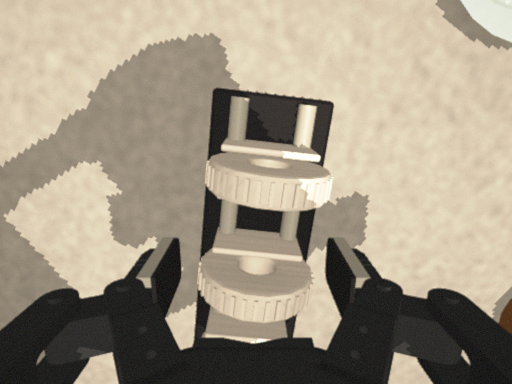

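The ring is free of the jaws and standing upright in the middle slot, parallel to the stored ring. Lifting straight up.

>>> {"method": "move_arm", "body": {
  "series": "0 0 0 0 0 -0.05 0.6; 0 0 0 0 0 -0.12 0.6; 0 0 0 0 0 -0.22 0.6; 0 0 0 0 0 -0.34 0.6; 0 0 0 0 0 -0.5 0.6; 0 0 0 0 0 -0.66 0.6; 0 0 0 0 0 -0.83 0.6; 0 0 0 0 0 -1 0.6"
}}

```text
time: 26.85
tool_pos: [0.547, -0.2102, 0.1412]
tcp_rot: [2.759, -1.502, 0.005]
wrist_force: [0.1, -0.1, 0.4]
width: 0.8
```

>>> {"method": "move_arm", "body": {
  "series": "0 0 0 0 0.1 -0.1 0.6; 0 0 0 0 0.22 -0.2 0.6; 0 0 0 0 0.36 -0.3 0.6; 0 0 0 0 0.5 -0.4 0.6; 0 0 0 0 0.65 -0.5 0.6; 0 0 0 0 0.8 -0.6 0.6; 0 0 0 0 0.9 -0.6 0.6; 0 0 0 0 0.9 -0.6 0.6"
}}

```text
time: 27.65
tool_pos: [0.4698, -0.2598, 0.1991]
tcp_rot: [2.758, -1.504, 0.003]
wrist_force: [-0.1, -0.1, -0.1]
width: 0.803
```

```bash
python3 -c "
from h import *
st();snap('wrist','w22');snap('top','t22');st()"
```

```text
t 27.65 pos [ 0.4698 -0.2598  0.1991] bar(x,y,z)mm [  56.49  402.46 -109.17] Ftool [0.03 0.11 0.06] Mt [-0.004  0.021  0.033] w 0.8028
t 27.75 pos [ 0.4706 -0.2589  0.1984] bar(x,y,z)mm [  56.81  401.39 -108.37] Ftool [-0.65  0.52  0.43] Mt [ 0.065 -0.007  0.01 ] w 0.8029
```

View pics/w22.png

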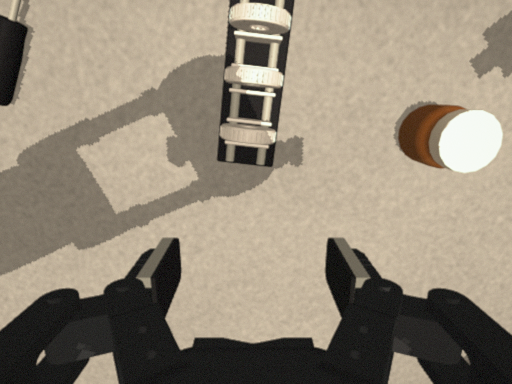

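View pics/t22.png

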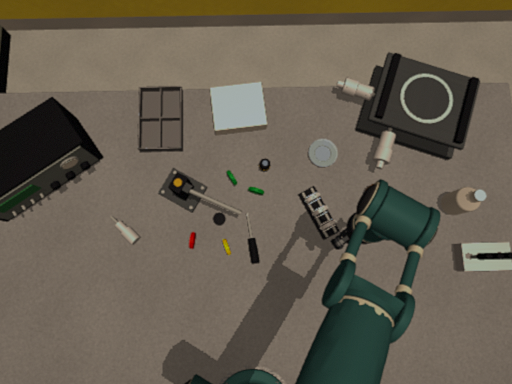

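The wrist view shows three rings evenly spaced in the rack at (260,17), (253,75) and (247,133). The middle one is upright between its plates. The top view shows the bar empty and everything else where it was. Handing in.

```bash
python3 -c "
from workcell import bot
print(bot.finish_job())"
```

```text
the job is handed in; nothing more can be done
None
```

The spacer ring is off the bar and standing on edge in the rack's middle slot. I released it there and handed the job in at about 28 s of the 58 s allowed.

- **Bar direction:** from two wrist views, the bar points about 6° to the side of the block's -x and about 6° down. I tilted and turned the gripper to match before gripping.
- **Slide:** I gripped the ring at 25 N. Closing the jaws pressed it onto the bar with about 6 N, so I lifted it 2.3 mm to centre it. Partway along I corrected 1.4 mm sideways. Every force reading between slide steps was under 2 N, against the 12 N limit.
- **Placing:** the ring sat about 6.5° skewed in the jaws, so I turned the tool to bring it parallel with the slot. I lowered it until I felt about 5.7 N on the rails (limit 20 N), removed the sideways force, and opened the jaws.
- **Last checks:** with the gripper about 16 cm above the rack and touching nothing, the wrist view showed the ring upright between the middle plates. The stored rings sat evenly on either side. In the top view the bar was empty, and I saw nothing else moved.
- **Disagreement:** the camera estimate of the ring's height in the jaws was 2–9 mm depending on the fit, so I set the ring down by touch instead.

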